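# Lock the board holder's stop screw with its jam nut

## Robot

A 7-joint arm with a two-finger parallel gripper is mounted at the origin on the work surface. World frame = base frame: x ahead of the robot, y to its left, z up, the work surface at z = 0. Lengths are in m, angles in rad, forces in N, time in s.
With the tool pointing down it reaches from about 0.4 to 0.925 m from the base axis. Payload 4.1 kg.
Tool frame: the origin (TCP) lies on the centre line of the jaws, within the pads' length; the fingertips stand env.tcp_to_tips ahead of it and the grasp point (between the pads) lies 5 mm behind it (env.tcp_to_tips is the distance from the TCP to the fingertips, in m); z points along the fingers, y is the direction in which the jaws open and shut (so a half turn about z gives the same grasp; the last joint's range is limited). The gripper opens to 85 mm and grips with 20 to 120 N. Pads are 22 mm wide; open, the fingers measure 114 mm over their backs; the gripper's body (76 mm by 85 mm) begins 54 mm behind the grasp point. The pads swing forward as they close: fully open they stand 13 mm farther back than shut.
Start: joints at [-1.349, 0.398, 0.045, 1.537, -0.019, 1.207, -0.051], TCP at [0.205, 0.617, 0.245] pointing down, gripper open.
Joint ranges: [-2.82, 2.82], [-0.49, 2.23], [-1.37, 1.46], [0, 2.46], [-1.36, 4.5], [0.23, 2], [-2.94, 2.94]. Speed limits (rad/s): [2.57, 2.57, 3.14, 3.14, 3.14, 3.14, 3.14].

## Interface

Orientations are given as a unit quaternion [w, x, y, z].
In Python, from rig import state, viewer, env gives the robot as it stands. The module is installed in compiled form; this text tells all that it offers.
- The arm moves only by the tool drive_tool, never from a script. Its argument "targets" is one flat list of numbers, 7 for each row, row after row: the closure, from 0 (fully open) to 1 (shut), then the shift along the tool's x, y, z in cm, then the turn, a rotation vector about the tool's x, y, z in rad. In form: [fingers, x, y, z, rx, ry, rz, fingers, x, y, z, rx, ry, rz, ...]. A call has 1 to 10 rows; each row shifts and turns the commanded pose from where the row before left it, along the tool's axes as they then stand; what a row does not reach is not made up. A row lasts 1/10 s, in which the tool goes at most 50 mm and 8.59 degrees, less where a joint would pass 70% of its speed; a pose out of reach is approached as far as the arm can. A call is refused whole if a number of a shift passes 5 or a number of a turn 0.15, either way. A call with a gripper value outside its range is refused whole. The fingers move at their own pace and stop on an object; "newtons" is the grip in N (left out, the last holds). Time passes only in rows, so rows that do not move let the fingers close. It gives the time, the measured TCP pose, the force and the opening at its end, in the units of the state.
- state(): the state, without advancing time (a new reading comes with each control period).
- viewer.camera(name): name is "scene" or "top" or "wrist"; returns a dict with "img" (480x640x3 uint8, red, green, blue), "depth" (480x640 float32, m along the optical axis (not along the pixel's ray), 0 where there is no reading), "camera_matrix" (3x3 intrinsics, pixels), "pose" (4x4, takes a point from camera to world coordinates). Camera axes: x right, y up, looking along -z (the intrinsics and any distortion apply to the point x, -y, -z); pixel columns grow to the right and rows downward; lengths in m; the calibration is good to about 2 mm. The wrist camera is an equidistant fisheye: a pixel r from the principal point sees the ray r / f radians off the axis. A picture is of the moment at which its call begins.
- env.sign_off(): hands the job in, once; it reports no verdict.
The state is a dict: "t": time; "qpos": joint angles; "qvel": joint speeds; "effort": joint torques, N m; "tcp_pos": TCP position; "eef_rot": TCP orientation; "force": force on the tool from outside, world axes, zero at the start; "ft_torque": the same for the moment, N m; "width": finger opening in m.
Only numpy, scipy, OpenCV 4.12 (cv2) and the standard library are available. Lean on these libraries where they do the work, as an engineer would, in place of code of your own. Each camera call takes 0.05 s, during which the arm holds its last target.

## Task

Fit the open-ended spanner onto the lower of the two nuts on the board holder's upright screw, with the spanner's handle lying just beside the brace pin so that the pin keeps it from swinging clockwise. Then turn the upper (jam) nut clockwise until it is tight down on the lower nut and stops, without forcing it further and without letting the lower nut turn along by more than about 20 degrees. Let go and leave the spanner on the nut; leave the phone, meter and bit case where they are.

Things in the scene. Friction and masses are not known exactly. Their poses are not given: they have to be found in the camera images.
- holder: Board holder, fixed: aluminium plate 120 x 310 x 12 mm. Origin on the bench, on the axis of the upright 20 mm screw (mid-plate), z up, y along the plate. Round pedestal 52 mm wide, top 24 mm above the bench; screw ends at 64 mm. The spanner belongs flat on the pedestal, handle along +y, its end on a block at y = 120 to 140 mm just as high. A board in two rails (top 26 mm) fills the -y half.
- brace_pin: Fixed steel pin 10 mm across, at x = +17, y = +130 mm in the holder's frame; origin at its foot on its axis, 24 mm above the bench; it ends 44 mm above the bench. The fitted handle passes on its -x side with 4 mm to spare; a clockwise turn (from above) brings the handle against it. More than 8 N on it is forcing (about 1 N m at the nut).
- lower_centre (a point): On the screw axis at the underside of the lower hex nut (30 mm across flats, 14 mm high, 24 to 38 mm above the bench; a 2 mm spring washer lies on it). Axes turn with the nut: flats face +-x, corners at +-y; y starts within 0.05 rad of the holder's y. It is only lightly stiff (0.1 N m): unheld, it turns along with the jam nut once that bites.
- lower_corner (a point): Top of the lower nut's corner that points along the holder's +y (17.3 mm from the axis); it shows how far that nut has turned.
- jam_top (a point): Centre of the jam nut's top, 52 mm above the bench, screw 12 mm higher. Hex 30 mm across flats, 12 mm high; axes turn with it, flats face +-x and every 60 degrees. Clockwise from above tightens: it runs freely (0.025 N m) for an unknown 0.2 to 0.8 rad, then bites on the washer, 0.15 rising to 0.3 N m over 0.4 rad, then stops solid (0.4 to 0.6 N m is enough). It stays where it is left.
- washer (a joint): How far the jam nut has pressed the spring washer down, in m: 0 while the jam nut runs freely, 0.0006 flat; 0.0004 or more counts as tight. Too small to be seen or read reliably.
- spanner: Loose flat steel open-ended spanner, 8 mm thick, 173 mm long, 0.18 kg, lying on a rest. Origin: underside, middle of its grip, near its centre of mass; x along it to the open jaw, z up. Handle 16 mm wide, x = -108 to +28 mm. Head 54 mm wide; jaw opens to +x, 31.6 mm between parallel faces, flared at the tips, which end at x = +65 mm; closed end of the jaw at x = +31.8 mm.
- spanner_jaw (a point): Underside point in the middle of the spanner's jaw, x = +50 mm from the spanner's origin, where the nut's axis belongs. The jaw has 1.6 mm of play on the nut, so the nut turns some 8 to 14 degrees before jaw and pin hold it firmly.
- rest: Fixed black spanner rest with two rubber blocks 16 mm high that lie under the spanner at x = -75 and +40 mm (each 18 mm long); between them only a 3 mm base. Origin on the bench under the spanner's origin, x along the spanner.
- phone: Bystander: black phone 150 x 73 x 9 mm; origin under its middle.
- meter: Bystander: orange hand multimeter 150 x 80 x 42 mm; origin under its middle.
- bit_case: Bystander: open yellow case of bits 100 x 140 x 26 mm; origin under its middle.
Things that resemble listed ones, but are neither listed nor needed, are in the scene too. What is meant by the spanner is not brown, and is the smaller of those in its own colour.

How it is judged:
By the outcome, as a careful person would: the job done as asked, in the order asked, and still so for the second after the job is handed in, with the robot touching nothing.
It also fails if it takes over 64 s, if anything falls off the work surface, if the arm or the gripper's body presses on something with over 40 N, if the wrist force passes 120 N, or if a joint passes its speed limit or range.

## Working session

There is one attempt and no reset: what is moved stays moved. The work goes in short steps, Python scripts to look and compute and a tool call to move; the robot and the scene stay as the last step left them, time stands still between calls to the robot, and variables do not carry over. Pictures are saved under pics/ and viewed, and the job is handed in when it is done.

Besides the shell and the picture viewer there is one more tool, called in YAML: its name, and indented under it one key for each argument. drive_tool: Moves the arm, as the interface text tells. Its arguments: {"type":"object","properties":{"targets":{"type":"array","items":{"type":"number"}},"newtons":{"type":"number"}},"required":["targets"]}

```bash
mkdir -p pics
cat > h.py <<'E'
import numpy as np, cv2
from rig import state, viewer, env
def snap(name,fn):
    c=viewer.camera(name); cv2.imwrite('pics/%s.png'%fn,c['img'][:,:,::-1]); np.savez('pics/%s.npz'%fn,**c); return c
def ray(c,u,v,name):
    K=c['camera_matrix'];P=c['pose']
    x=(u-K[0,2])/K[0,0]; y=(v-K[1,2])/K[1,1]
    if name=='wrist':
        r=np.hypot(x,y); s=np.sin(r)/r if r>1e-9 else 1; d=np.array([x*s,y*s,np.cos(r)])
    else: d=np.array([x,y,1.])
    return P[:3,3],P[:3,:3]@(d*[1,-1,-1])
def atz(c,u,v,z,name='top'):
    o,d=ray(c,u,v,name); return o+d*(z-o[2])/d[2]
def crop(c,u0,v0,u1,v1,s,fn):
    im=c['img'][v0:v1,u0:u1,::-1]; cv2.imwrite('pics/%s.png'%fn,cv2.resize(im,None,fx=s,fy=s,interpolation=cv2.INTER_CUBIC))
def load(fn): return dict(np.load('pics/%s.npz'%fn))
E
python3 - <<'E'
from h import *
for n in ['scene','top','wrist']:
    c=snap(n,n+'0'); print(n,c['camera_matrix'],c['pose'].round(3))
print(state(),env.tcp_to_tips)
E
```

```text
scene [[614.13746606   0.         312.45418311]
 [  0.         614.13746606 241.34192338]
 [  0.           0.           1.        ]] [[-0.476 -0.672  0.568  1.365]
 [ 0.879 -0.369  0.301  0.487]
 [ 0.007  0.642  0.766  1.217]
 [ 0.     0.     0.     1.   ]]
top [[499.40807585   0.         313.36535477]
 [  0.         499.40807585 226.69043854]
 [  0.           0.           1.        ]] [[-0.016  0.998 -0.059  0.468]
 [-0.999 -0.017 -0.028  0.   ]
 [-0.029  0.058  0.998  1.376]
 [ 0.     0.     0.     1.   ]]
wrist [[371.64829954   0.         319.71259438]
 [  0.         371.64829954 237.51052366]
 [  0.           0.           1.        ]] [[ 0.314 -0.911 -0.269  0.137]
 [ 0.949  0.3    0.091  0.639]
 [-0.002 -0.284  0.959  0.372]
 [ 0.     0.     0.     1.   ]]
{'t': 0.15, 'qpos': array([-1.34898704,  0.399069  ,  0.04498941,  1.53755629, -0.01869021,
        1.20688991, -0.05068236]), 'qvel': array([-0.00047618, -0.00330057, -0.0005216 , -0.00488235, -0.00018014,
        0.00096621,  0.00089004]), 'effort': array([ 2.11830775e-03, -4.75559378e+01,  1.36676341e+00, -2.54513848e+01,
        1.18496554e-02,  6.39226681e-03,  2.06893566e-05]), 'tcp_pos': array([0.20477135, 0.61643467, 0.24448602]), 'eef_rot': array([-7.22224747e-05,  1.59628851e-01,  9.87176816e-01, -7.47477184e-04]), 'force': array([-0.44891624,  0.03133172, -0.67486312]), 'ft_torque': array([ 0.00502574, -0.00586676, -0.02032215]), 'width': 0.08561363241701155} 0.014
```

View pics/scene0.png

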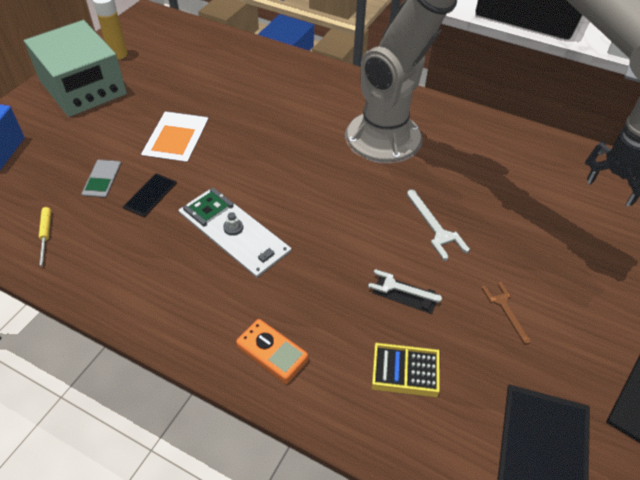

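View pics/top0.png

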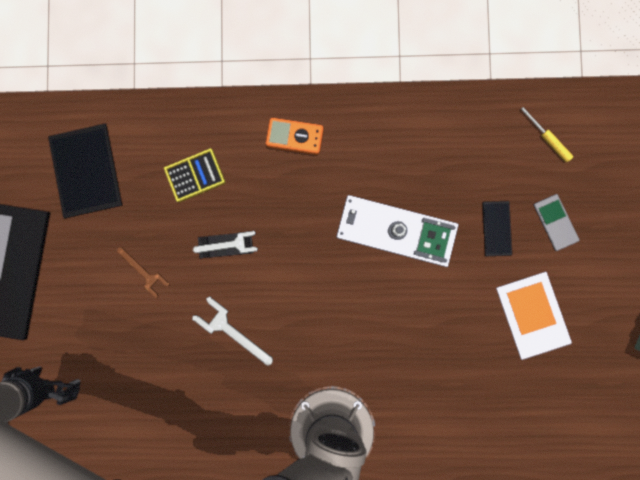

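View pics/wrist0.png

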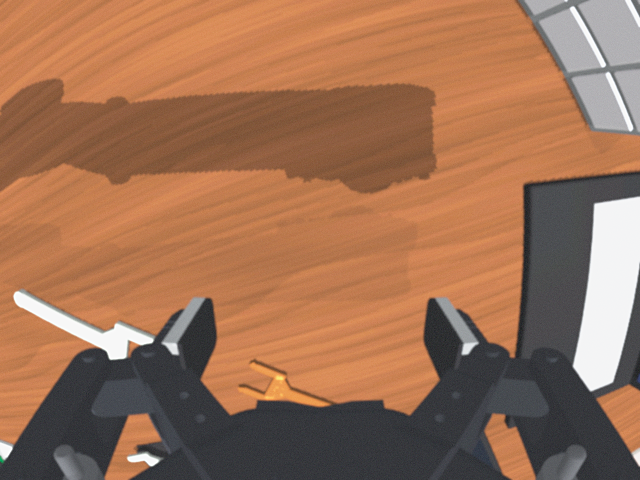

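The top view shows the spanner on its black rest near (225,243), jaw to the right. The holder is at (398,230), with its block and pin at (350,217). I'll enlarge both.

Run:
```python
from h import *
c=load('top0'); crop(c,180,215,280,275,8,'c1'); crop(c,330,190,470,270,5,'c2')
c=load('scene0'); crop(c,170,180,300,280,6,'c3')
```

```text
(no output)
```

View pics/c1.png

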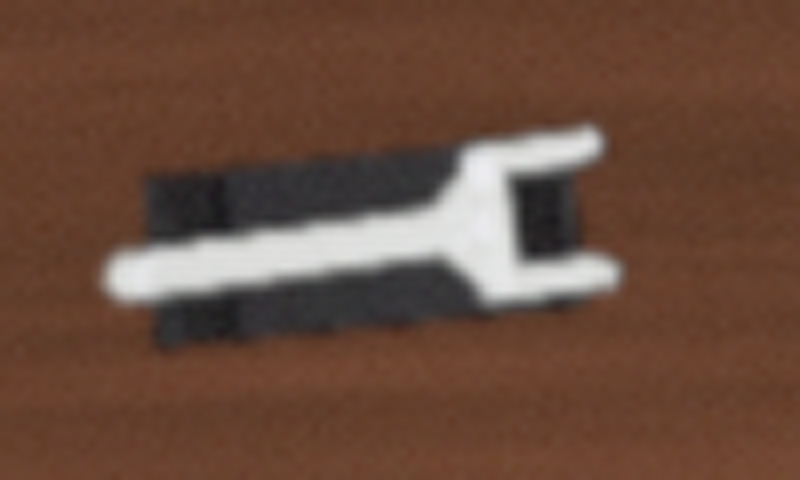

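View pics/c2.png

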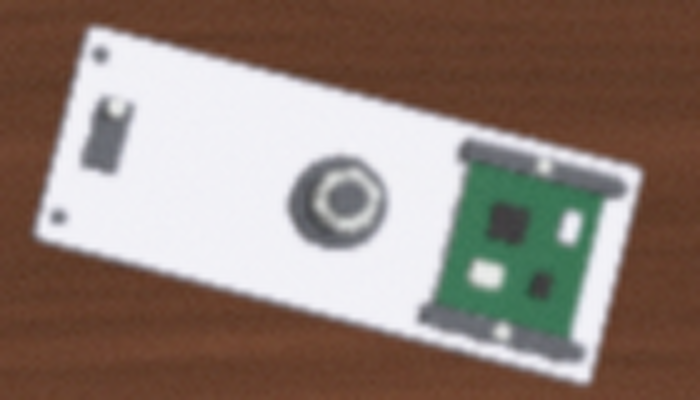

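View pics/c3.png

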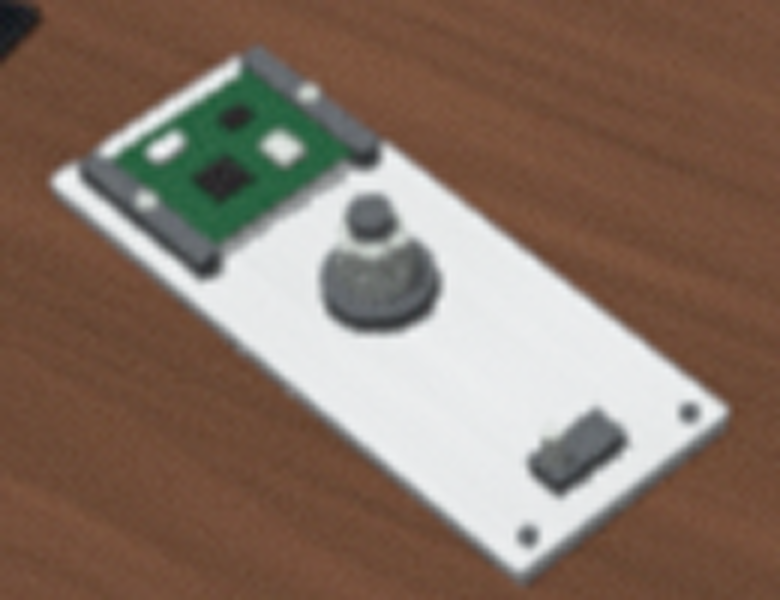

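Run:
```python
from h import *
c=load('top0')
P=[atz(c,330+a/5-.4,190+b/5-.4,.012)[:2] for a,b in [(88,27),(642,168),(592,384),(35,238)]]
P=np.array(P); print(P.round(4), [np.linalg.norm(P[i]-P[i-1]).round(4) for i in range(4)])
ctr=P.mean(0); yax=(P[0]+P[3]-P[1]-P[2]); yax/=np.linalg.norm(yax); print('holder',ctr,'yaw of y',np.arctan2(yax[1],yax[0]))
xax=np.array([yax[1],-yax[0]])
print('pin pred',ctr+.017*xax+.130*yax,'meas',atz(c,330+116/5,190+107/5,.044)[:2])
print('screw top meas',atz(c,330+348/5-.4,190+197/5-.4,.064), 'ped',atz(c,330+337/5-.4,190+203/5-.4,.024))
S=[atz(c,180+a/8-.4,215+b/8-.4,.024)[:2] for a,b in [(104,276),(604,140),(622,272)]]
t=S[0];m=(S[1]+S[2])/2;d=m-t;L=np.linalg.norm(d);d/=L
print('tail',t,'jaw',m,'L',L,'yaw',np.arctan2(d[1],d[0]),'origin',t+.108*d, m-.065*d,'width',np.linalg.norm(S[1]-S[2]))
def px(p):
    p=np.array(p); q=c['pose'][:3,:3].T@(p-c['pose'][:3,3]); K=c['camera_matrix']; return K[0,0]*q[0]/-q[2]+K[0,2],K[1,1]*q[1]/q[2]+K[1,2]
for b in [(-1.425)]:
    pass
```

```text
[[ 0.6336 -0.0555]
 [ 0.5508 -0.3543]
 [ 0.4342 -0.3237]
 [ 0.5183 -0.0243]] [np.float64(0.1194), np.float64(0.3102), np.float64(0.1205), np.float64(0.311)]
holder [ 0.53421375 -0.18945172] yaw of y 1.2988906110740202
pin pred [ 0.58550297 -0.06879346] meas [ 0.58531615 -0.06928305]
screw top meas [ 0.53509338 -0.18755239  0.064     ] ped [ 0.5339996  -0.18728306  0.024     ]
tail [0.49198115 0.36863949] jaw [0.5129631  0.19436527] L 0.17553274122104395 yaw -1.4509768998198234 origin [0.50489071 0.26141382] [0.50519346 0.25889924] width 0.045325435837547286
```

Plate size checks (310 x 120) and the pin prediction agrees to 0.5 mm. The spanner length reads 175.5 mm against the known 173. Next I turn the tool and move above the spanner.

drive_tool:
  targets: [0,0,0,0,0,0,0.15,0,0,0,0,0,0,0.15,0,0,0,0,0,0,0.15,0,0,0,0,0,0,0.15,0,0,0,0,0,0,0.15,0,0,0,0,0,0,0.15,0,0,0,0,0,0,0.15,0,0,0,0,0,0,0.08]

```text
t: 0.95
tcp_pos: [0.2048, 0.6167, 0.2449]
eef_rot: [0.0, 0.665, 0.747, -0.0]
force: [0.4, 0.0, 0.1]
width: 0.0856
```

drive_tool:
  targets: [0,-3.9,2.5,0.5,0,0,0,0,-3.9,2.5,0.5,0,0,0,0,-3.9,2.5,0.5,0,0,0,0,-3.9,2.5,0.5,0,0,0,0,-3.9,2.5,0.5,0,0,0,0,-3.9,2.5,0.5,0,0,0,0,-3.9,2.5,0.5,0,0,0,0,-3.9,2.5,0.5,0,0,0,0,-3.9,2.5,0.5,0,0,0,0,-3.7,3.1,0.5,0,0,0]

```text
t: 1.95
tcp_pos: [0.5058, 0.2607, 0.195]
eef_rot: [-0.0, 0.663, 0.748, -0.0]
force: [0.6, 0.7, 0.3]
width: 0.0854
```

drive_tool:
  targets: [0,0,0,2,0,0,0,0,0,0,2,0,0,0,0,0,0,0,0,0,0]

```text
t: 2.25
tcp_pos: [0.5036, 0.261, 0.1525]
eef_rot: [-0.001, 0.664, 0.748, -0.003]
force: [-0.3, 0.4, -0.2]
width: 0.0854
```

```bash
cat >> h.py <<'E'
def st():
    from scipy.spatial.transform import Rotation as R
    s=state(); q=s['eef_rot']; M=R.from_quat([q[1],q[2],q[3],q[0]]).as_matrix()
    print('t',s['t'],'tcp',s['tcp_pos'].round(4),'yawy',np.arctan2(M[1,1],M[0,1]).round(4),'z',M[:,2].round(3),'F',s['force'].round(2),'T',s['ft_torque'].round(3),'w',round(float(s['width']),4),'q',s['qpos'].round(2))
    return s,M
def rel(s,M,p): # world target -> tool-axis cm
    return ((M.T@(np.array(p)-s['tcp_pos']))*100).round(2)
E
python3 - <<'E'
from h import *
st(); c=snap('wrist','w1')
E
```

```text
t 2.25 tcp [0.5036 0.261  0.1525] yawy 0.1193 z [-0.005 -0.003 -1.   ] F [-0.32  0.37 -0.16] T [0.027 0.027 0.017] w 0.0854 q [-0.9   0.37  0.43  1.84 -0.19  0.97 -0.27]
```

View pics/w1.png

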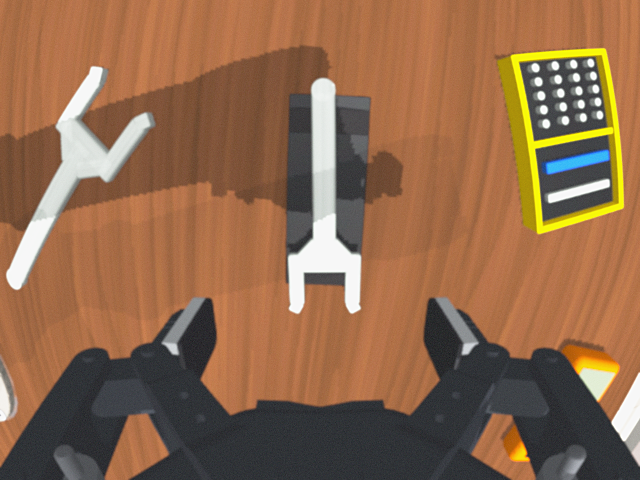

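Wrist view: tail end at (322,79), jaw tips near (296,312) and (352,312), the spanner almost vertical in the image between the fingers.

Run:
```python
from h import *
c=load('w1'); crop(c,270,60,380,325,3,'c4')
im=c['img'][60:325,270:380]
def L(fn,pts,z): return [atz(c,u,v,z,'wrist') for u,v in pts]
S=[atz(c,u,v,.024,'wrist')[:2] for u,v in [(322.5,78.5),(296,313),(353,312)]]
t=S[0];m=(S[1]+S[2])/2;d=m-t;Ln=np.linalg.norm(d);d/=Ln
print(t,m,Ln,np.arctan2(d[1],d[0]),t+.108*d,m-.065*d)
# handle edges by brightness
for v in (100,130,160,190,215):
    row=c['img'][v,290:360].astype(int).sum(1); 
    k=np.where(row>450)[0]+290; print(v,k.min(),k.max(),atz(c,k.min()-.5,v,.024,'wrist')[:2].round(4),atz(c,k.max()+.5,v,.024,'wrist')[:2].round(4))
```

```text
[0.49220076 0.3681477 ] [0.51486468 0.19666469] 0.17297419837152037 -1.4393936563528325 [0.50635144 0.26107876] [0.50634806 0.26110433]
100 312 334 [0.4866 0.3524] [0.5021 0.3543]
130 312 334 [0.4891 0.3318] [0.5046 0.3337]
160 313 334 [0.4922 0.3113] [0.5072 0.3131]
190 313 334 [0.4947 0.2904] [0.5099 0.2923]
215 314 335 [0.4975 0.2727] [0.5129 0.2746]
```

View pics/c4.png

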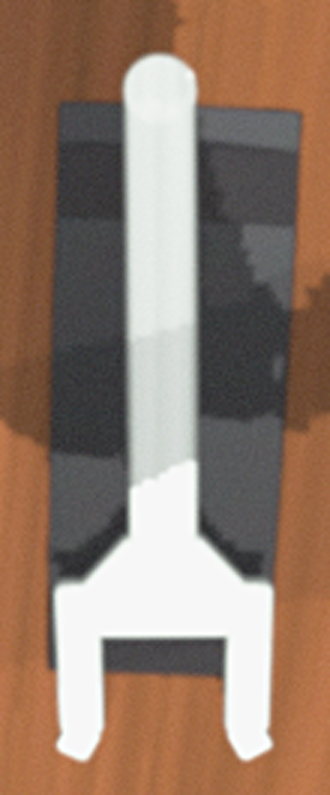

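Run:
```python
from h import *
s,M=st(); print(rel(s,M,[.5063,.2611,.023]))
```

```text
t 2.3 tcp [0.5045 0.2618 0.1541] yawy 0.1201 z [-0.003 -0.002 -1.   ] F [-0.04 -0.13  0.16] T [0.058 0.089 0.031] w 0.0854 q [-0.9   0.37  0.43  1.84 -0.19  0.97 -0.27]
[-0.08  0.21 13.11]
```

drive_tool:
  targets: [0,-0.1,0.1,3,0,0,-0.012,0,0,0,3,0,0,0,0,0,0,3,0,0,0,0,0,0,1,0,0,0,0,0,0,0,0,0,0,0,0,0,0,0,0,0]

```text
t: 2.9
tcp_pos: [0.5078, 0.2622, 0.0569]
eef_rot: [0.0, 0.659, 0.752, 0.001]
force: [-0.4, 0.7, 0.3]
width: 0.0854
```

Run:
```python
from h import *
s,M=st(); print(rel(s,M,[.5063,.2611,.023])); snap('wrist','w2')
```

```text
t 2.9 tcp [0.5078 0.2622 0.0569] yawy 0.1324 z [ 0.002  0.001 -1.   ] F [-0.44  0.74  0.31] T [-0.017  0.015 -0.026] w 0.0854 q [-0.85  0.5   0.38  1.91 -0.26  0.78 -0.19]
[-0.1  -0.17  3.39]
```

View pics/w2.png

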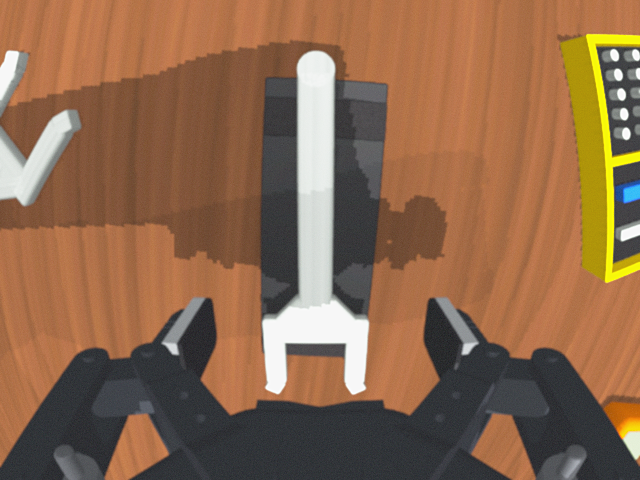

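Run:
```python
from h import *
c=load('w2')
S=[atz(c,u,v,.024,'wrist')[:2] for u,v in [(316,51),(275,393),(356,393)]]
t=S[0];m=(S[1]+S[2])/2;d=m-t;Ln=np.linalg.norm(d);d/=Ln
print(t,m,Ln,np.arctan2(d[1],d[0]),t+.108*d,m-.065*d)
s,M=st(); print(rel(s,M,[.5063,.2611,.023]))
```

```text
[0.49244879 0.36810792] [0.51470592 0.19707099] 0.1724790197327694 -1.441392946294885 [0.50638539 0.2610109 ] [0.50631816 0.26152752]
t 2.95 tcp [0.508  0.2623 0.0572] yawy 0.1323 z [ 0.003  0.002 -1.   ] F [ 0.65 -0.11  0.57] T [ 0.012 -0.015  0.026] w 0.085 q [-0.85  0.5   0.38  1.91 -0.26  0.78 -0.19]
[-0.1  -0.2   3.42]
```

Consistent to under 1 mm. Now down onto the handle and grip.

drive_tool:
  targets: [0,-0.1,-0.1,1.7,0,0,0,0,0,0,1.6,0,0,0,0,0,0,0,0,0,0,0,0,0,0,0,0,0]

```text
t: 3.35
tcp_pos: [0.5067, 0.2608, 0.0236]
eef_rot: [0.0, 0.659, 0.752, 0.001]
force: [0.5, -1.0, 0.3]
width: 0.0857
```

Run:
```python
from h import *
s,M=st(); print(rel(s,M,[.5063,.2611,.023]))
```

```text
t 3.35 tcp [0.5067 0.2608 0.0236] yawy 0.1321 z [ 0.002  0.001 -1.   ] F [ 0.48 -0.97  0.29] T [-0.019  0.024 -0.036] w 0.0857 q [-0.83  0.55  0.36  1.93 -0.29  0.71 -0.17]
[ 0.04 -0.03  0.06]
```

drive_tool:
  targets: [1,0,0,0,0,0,0,1,0,0,0,0,0,0,1,0,0,0,0,0,0,1,0,0,0,0,0,0,1,0,0,0,0,0,0,1,0,0,0,0,0,0,1,0,0,0,0,0,0,1,0,0,0,0,0,0]
  newtons: 60

```text
t: 4.15
tcp_pos: [0.5061, 0.2605, 0.0227]
eef_rot: [0.0, 0.659, 0.752, 0.0]
force: [-1.5, -0.6, 4.3]
width: 0.0141
```

drive_tool:
  targets: [1,0,0,-2,0,0,0,1,0,0,-3,0,0,0,1,0,0,-3,0,0,0,1,0,0,0,0,0,0,1,0,0,0,0,0,0]

```text
t: 4.65
tcp_pos: [0.5053, 0.2603, 0.1019]
eef_rot: [-0.0, 0.659, 0.752, -0.0]
force: [-1.0, 0.8, -2.9]
width: 0.0142
```

Run:
```python
from h import *
s,M=st(); c=snap('wrist','w3')
```

```text
t 4.65 tcp [0.5053 0.2603 0.1019] yawy 0.1323 z [-0.001  0.    -1.   ] F [-0.95  0.78 -2.95] T [-0.059 -0.004  0.002] w 0.0142 q [-0.88  0.44  0.41  1.89 -0.23  0.86 -0.22]
```

View pics/w3.png

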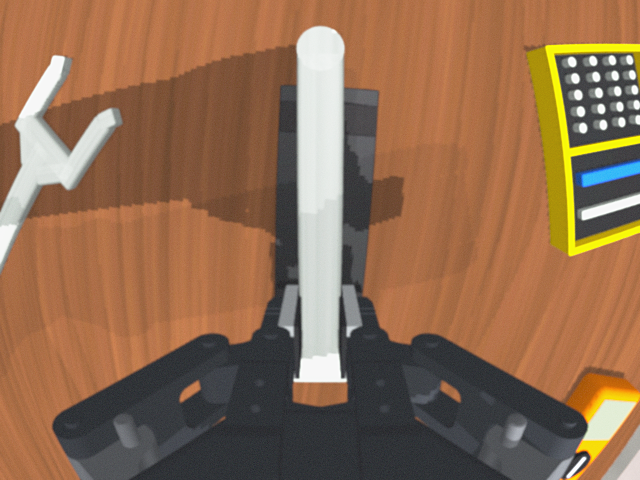

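drive_tool:
  targets: [1,0,0,-3.3,0,0,0.14,1,0,0,-3.3,0,0,0.14,1,0,0,-3.2,0,0,0.124,1,0,0,0,0,0,0]

```text
t: 5.1
tcp_pos: [0.5078, 0.2611, 0.2028]
eef_rot: [0.0, 0.797, 0.604, 0.003]
force: [1.3, 0.7, -1.6]
width: 0.014
```

drive_tool:
  targets: [1,-4.2,2,0,0,0,0,1,-4.2,2,0,0,0,0,1,-4.2,2,0,0,0,0,1,-4.2,2,0,0,0,0,1,-4.2,2,0,0,0,0,1,-4.2,2,0,0,0,0,1,-4.2,2,0,0,0,0,1,-4.2,2,0,0,0,0,1,-4.2,2,0,0,0,0,1,-4.2,2,0,0,0,0]

```text
t: 6.1
tcp_pos: [0.5844, -0.199, 0.1971]
eef_rot: [-0.002, 0.796, 0.605, -0.001]
force: [0.6, 0.4, -1.6]
width: 0.0141
```

drive_tool:
  targets: [1,0,0,0,0,0,0,1,0,0,0,0,0,0,1,0,0,0,0,0,0,1,0,0,0,0,0,0]

```text
t: 6.5
tcp_pos: [0.5856, -0.1956, 0.199]
eef_rot: [-0.001, 0.795, 0.606, -0.0]
force: [0.0, -0.8, -2.1]
width: 0.0142
```

Run:
```python
from h import *
s,M=st(); c=snap('wrist','w4')
```

```text
t 6.5 tcp [ 0.5856 -0.1956  0.199 ] yawy -0.2687 z [-0.002  0.002 -1.   ] F [ 0.03 -0.77 -2.07] T [ 0.009  0.031 -0.021] w 0.0142 q [-0.24  0.46  0.67  1.68 -0.31  1.11  0.25]
```

View pics/w4.png

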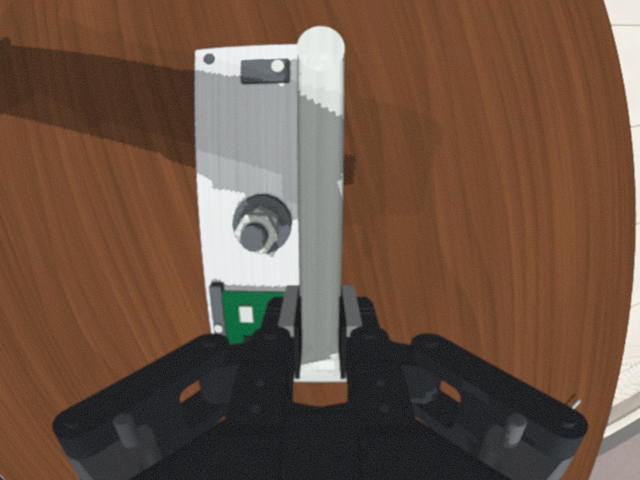

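Run:
```python
from h import *
c=load('w4'); crop(c,190,40,300,150,5,'c5');crop(c,220,180,300,270,7,'c6')
```

```text
(no output)
```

View pics/c5.png

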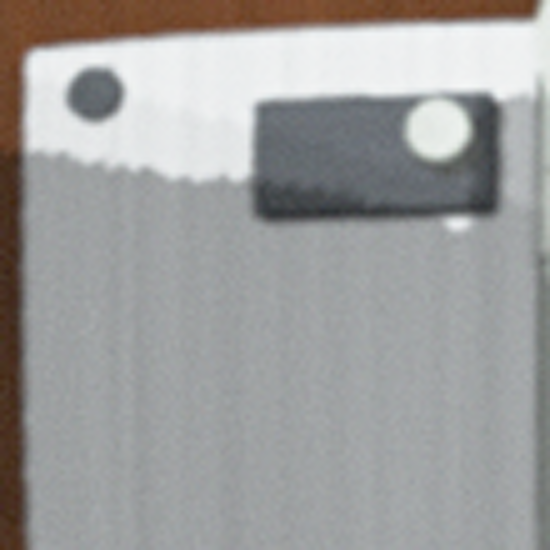

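View pics/c6.png

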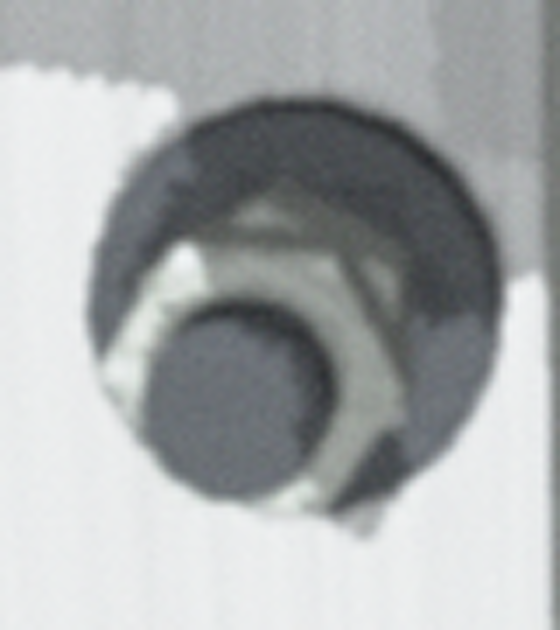

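Run:
```python
from h import *
c=load('w4')
f=lambda u0,v0,s,a,b,z: atz(c,u0+(a+.5)/s-.5,v0+(b+.5)/s-.5,z,'wrist')[:2].round(4)
print('screw',f(220,180,7,240,404,.064),'ped',f(220,180,7,294,303,.024))
pin=f(190,40,5,438,130,.044);print('pin',pin,'pl corner',f(190,40,5,26,47,.012),'ex (.5183,-.0243)')
print('lowcorner',f(220,180,7,277,180,.038))
for n,p in [('block',(258,98)),('',(500,92)),('',(257,215)),('',(497,212))]: print(n,f(190,40,5,*p,.024))
for s in ([.534,-.1885],[.5345,-.188]):
    d=pin-np.array(s); print(s,np.linalg.norm(d),'(131.1)', np.arctan2(d[1],d[0])+np.arctan2(17,130))
# jam corners
for p in [(190,243),(335,258),(408,410)]: 
    q=f(220,180,7,*p,.052); print('jam',q)
# tail of held spanner
print(c['depth'][48,320])
s,M=st()
t=atz(c,320,27,s['tcp_pos'][2]+.0013,'wrist'); print('tail rel tcp tool cm',rel(s,M,t))
```

```text
screw [ 0.5369 -0.1879] ped [ 0.5369 -0.1869]
pin [ 0.5874 -0.0687] pl corner [ 0.5207 -0.0234] ex (.5183,-.0243)
lowcorner [ 0.5425 -0.1697]
block [ 0.5594 -0.0501]
 [ 0.5973 -0.0614]
 [ 0.554  -0.0693]
 [ 0.5916 -0.0807]
[0.534, -0.1885] 0.13116249463928323 (131.1) 1.2815196148858272
[0.5345, -0.188] 0.1305024903976932 (131.1) 1.2834592046718347
jam [ 0.5341 -0.1717]
jam [ 0.5491 -0.1777]
jam [ 0.5518 -0.1964]
0.11431715
t 6.55 tcp [ 0.5857 -0.1958  0.1995] yawy -0.2688 z [-0.001  0.001 -1.   ] F [-0.37  1.08 -1.71] T [-0.058 -0.043 -0.013] w 0.0141 q [-0.24  0.46  0.67  1.68 -0.31  1.11  0.25]
tail rel tcp tool cm [10.84  0.02 -0.12]
```

Run:
```python
from h import *
s,M=st(); print(rel(s,M,[.5622,-.0965,.060]))
```

```text
t 6.55 tcp [ 0.5857 -0.1958  0.1995] yawy -0.2688 z [-0.001  0.001 -1.   ] F [-0.37  1.08 -1.71] T [-0.058 -0.043 -0.013] w 0.0141 q [-0.24  0.46  0.67  1.68 -0.31  1.11  0.25]
[ 8.94 -4.89 13.96]
```

drive_tool:
  targets: [1,3,-1.6,1,0,0,0.003,1,3,-1.6,1,0,0,0,1,2.9,-1.7,2,0,0,0,1,0,0,3,0,0,0,1,0,0,3,0,0,0,1,0,0,3,0,0,0,1,0,0,1,0,0,0,1,0,0,0,0,0,0,1,0,0,0,0,0,0,1,0,0,0,0,0,0]

```text
t: 7.55
tcp_pos: [0.564, -0.0992, 0.062]
eef_rot: [0.001, 0.797, 0.604, 0.001]
force: [0.8, -0.6, -2.8]
width: 0.0145
```

Run:
```python
from h import *
s,M=st(); c=snap('wrist','w5'); print(rel(s,M,[.5622,-.0965,.060]))
```

```text
t 7.55 tcp [ 0.564  -0.0992  0.062 ] yawy -0.2748 z [ 0.003 -0.    -1.   ] F [ 0.78 -0.62 -2.78] T [0.047 0.029 0.013] w 0.0145 q [-0.35  0.54  0.58  1.91 -0.4   0.81  0.18]
[ 0.21 -0.25  0.2 ]
```

View pics/w5.png

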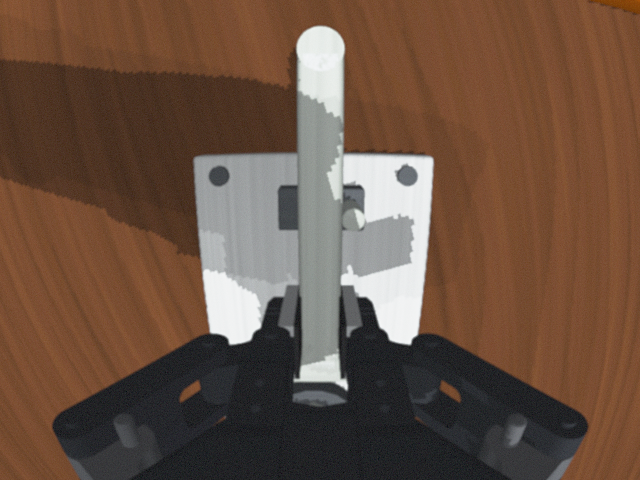

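Run:
```python
from h import *
c=load('w5'); crop(c,180,140,450,260,3,'c7');crop(c,270,370,370,420,7,'c8')
```

```text
(no output)
```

View pics/c7.png

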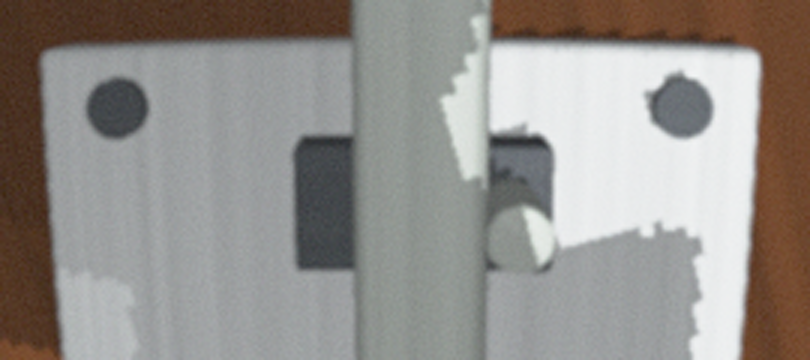

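View pics/c8.png

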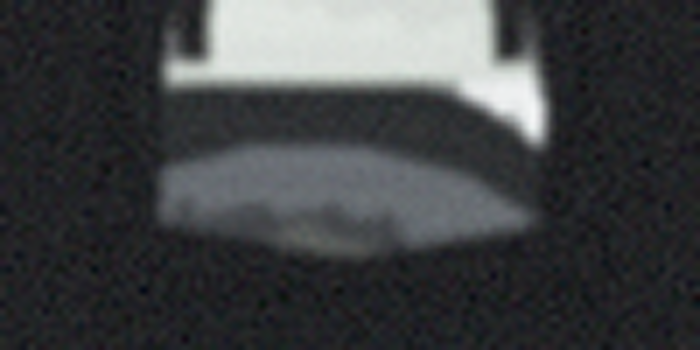

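Run:
```python
from h import *
c=load('w5')
f=lambda a,b,z: atz(c,180+(a+.5)/3-.5,140+(b+.5)/3-.5,z,'wrist')
s,M=st()
A,B=f(42,50,.012),f(760,50,.012); pin=f(521,238,.044)
print(A,B,np.linalg.norm(A-B),'mid',(A+B)/2,'yaw',np.arctan2((B-A)[1],(B-A)[0])); print('pin',pin)
b1,b2=f(296,140,.024),f(553,140,.024); print('block',b1,b2,np.linalg.norm(b1-b2))
for th in (1.297,1.303):
  y=np.array([np.cos(th),np.sin(th)]);x=np.array([y[1],-y[0]])
  print(th,'c from pin',pin[:2]-.017*x-.13*y,'c from edge',((A+B)/2)[:2]-.155*y)
h1,h2=f(353,238,.064),f(488,238,.064); print('handle',rel(s,M,h1),rel(s,M,h2)); 
for p in (A,B,pin): print(rel(s,M,p))
```

```text
t 7.6 tcp [ 0.5639 -0.0992  0.0619] yawy -0.2749 z [ 0.003 -0.    -1.   ] F [ 0.36  0.04 -1.33] T [ 0.008 -0.022  0.065] w 0.014 q [-0.35  0.54  0.58  1.91 -0.4   0.81  0.18]
[ 0.52122079 -0.02351769  0.012     ] [ 0.63468082 -0.05566671  0.012     ] 0.11792682656074623 mid [ 0.5779508 -0.0395922  0.012    ] yaw -0.27611340823930053
pin [ 0.58754647 -0.06767743  0.044     ]
block [ 0.55930279 -0.04894012  0.024     ] [ 0.59659586 -0.05939801  0.024     ] 0.038731647936638434
1.297 c from pin [ 0.53602922 -0.18823851] c from edge [ 0.53604062 -0.18881866]
1.303 c from pin [ 0.53675351 -0.18854544] c from edge [ 0.53693673 -0.18906743]
handle [ 4.16 -0.73 -0.21] [ 4.16  0.84 -0.2 ]
[ 6.12 -6.18  4.98]
[6.11 5.62 5.01]
[3.68 1.42 1.8 ]
```

Run:
```python
from h import *
s,M=st(); print(rel(s,M,[.5622,-.0969,.033]))
```

```text
t 7.6 tcp [ 0.5639 -0.0992  0.0619] yawy -0.2749 z [ 0.003 -0.    -1.   ] F [ 0.36  0.04 -1.33] T [ 0.008 -0.022  0.065] w 0.014 q [-0.35  0.54  0.58  1.91 -0.4   0.81  0.18]
[ 0.18 -0.23  2.89]
```

drive_tool:
  targets: [1,0.2,-0.2,1,0,0,-0.002,1,0,0,1,0,0,0,1,0,0,0.8,0,0,0,1,0,0,0,0,0,0,1,0,0,0,0,0,0,1,0,0,0,0,0,0]

```text
t: 8.2
tcp_pos: [0.5611, -0.0967, 0.0322]
eef_rot: [-0.0, 0.797, 0.604, -0.0]
force: [-0.2, -0.0, -2.4]
width: 0.0142
```

Run:
```python
from h import *
s,M=st(); print(rel(s,M,[.5622,-.0969,.033])); print(rel(s,M,[.5366+.05*.2695,-.1884+.05*.963,.033]))
```

```text
t 8.2 tcp [ 0.5611 -0.0967  0.0322] yawy -0.2731 z [-0. -0. -1.] F [-0.18 -0.02 -2.4 ] T [-0.004 -0.014  0.015] w 0.0142 q [-0.33  0.58  0.55  1.93 -0.43  0.76  0.2 ]
[ 0.01  0.11 -0.08]
[-4.49  0.11 -0.07]
```

drive_tool:
  targets: [1,-0.5,0.1,0,0,0,0,1,-0.5,0,0,0,0,0,1,-0.4,0,0,0,0,0,1,-0.4,0,0,0,0,0,1,0,0,0,0,0,0]

```text
t: 8.7
tcp_pos: [0.5569, -0.1153, 0.0324]
eef_rot: [0.0, 0.797, 0.604, -0.0]
force: [-0.2, 0.2, -2.3]
width: 0.0143
```

Run:
```python
from h import *
s,M=st(); print(rel(s,M,[.5366+.05*.2695,-.1884+.05*.963,.033])); snap('scene','s1');c=snap('wrist','w6'); crop(load('s1'),190,200,300,280,7,'c9')
```

```text
t 8.7 tcp [ 0.5569 -0.1153  0.0324] yawy -0.2744 z [-0. -0. -1.] F [-0.22  0.22 -2.33] T [-0.001  0.016  0.018] w 0.0143 q [-0.3   0.58  0.56  1.93 -0.43  0.76  0.23]
[-2.59  0.02 -0.06]
```

View pics/c9.png

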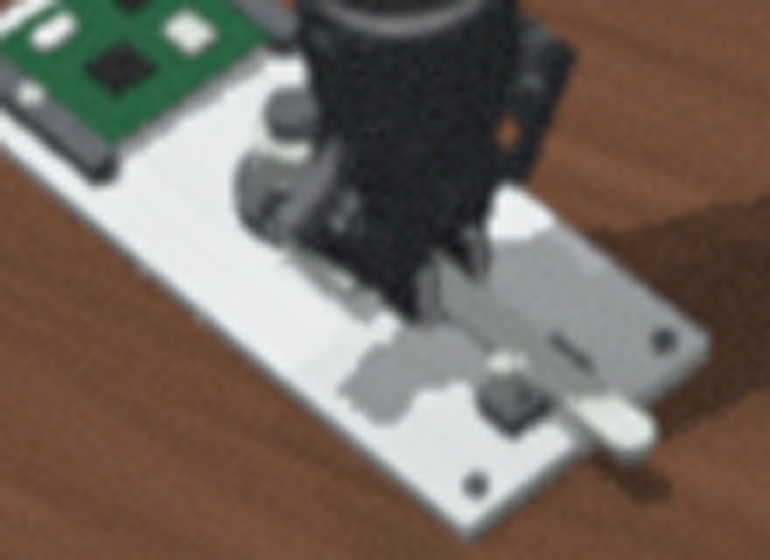

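View pics/w6.png

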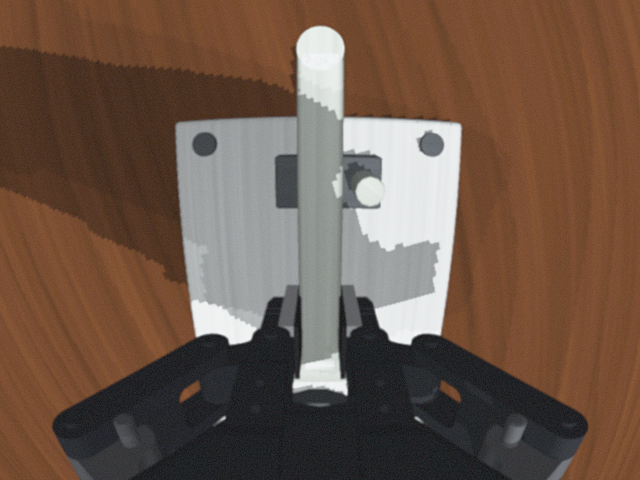

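The handle (u 297–343) sits centred over the block, with the pin at (370,190) clear on its +x side. No contact forces yet, so I keep feeding in.

drive_tool:
  targets: [1,-0.3,0,0,0,0,0,1,-0.3,0,0,0,0,0,1,-0.3,0,0,0,0,0,1,0,0,0,0,0,0]

```text
t: 9.2
tcp_pos: [0.5547, -0.1235, 0.0323]
eef_rot: [0.0, 0.797, 0.604, -0.0]
force: [0.0, -0.3, -3.4]
width: 0.0144
```

drive_tool:
  targets: [1,-0.3,0,0,0,0,0,1,-0.3,0,0,0,0,0,1,0,0,0,0,0,0]

```text
t: 9.5
tcp_pos: [0.5527, -0.1291, 0.0322]
eef_rot: [-0.0, 0.797, 0.604, -0.0]
force: [-1.7, 0.6, -2.4]
width: 0.0145
```

Run:
```python
from h import *
s,M=st(); print(rel(s,M,[.5366+.05*.2695,-.1884+.05*.963,.033]))
```

```text
t 9.5 tcp [ 0.5527 -0.1291  0.0322] yawy -0.2736 z [-0.001 -0.    -1.   ] F [-1.66  0.57 -2.35] T [ 0.036  0.176 -0.037] w 0.0145 q [-0.27  0.58  0.56  1.93 -0.43  0.75  0.26]
[-1.14  0.05 -0.08]
```

drive_tool:
  targets: [1,-0.3,0,0,0,0,0,1,0,0,0,0,0,0,1,0,0,0,0,0,0]

```text
t: 9.8
tcp_pos: [0.552, -0.132, 0.0322]
eef_rot: [-0.0, 0.797, 0.604, -0.0]
force: [-1.2, 0.5, -1.6]
width: 0.014
```

Run:
```python
from h import *
s,M=st(); print(rel(s,M,[.5366+.05*.2695,-.1884+.05*.963,.033]))
```

```text
t 9.8 tcp [ 0.552  -0.132   0.0322] yawy -0.2734 z [-0.001 -0.    -1.   ] F [-1.16  0.47 -1.63] T [-0.117  0.298 -0.011] w 0.014 q [-0.27  0.58  0.56  1.93 -0.43  0.75  0.26]
[-0.85  0.04 -0.08]
```

drive_tool:
  targets: [1,-0.3,-0.03,0,0,0,0,1,0,0,0,0,0,0,1,-0.3,0,0,0,0,0,1,0,0,0,0,0,0,1,0,0,0,0,0,0]

```text
t: 10.3
tcp_pos: [0.5503, -0.1375, 0.0323]
eef_rot: [0.0, 0.797, 0.604, -0.0]
force: [-2.0, 0.4, -1.9]
width: 0.0146
```

Run:
```python
from h import *
s,M=st(); print(rel(s,M,[.5366+.05*.2695,-.1884+.05*.963,.033]))
```

```text
t 10.3 tcp [ 0.5503 -0.1375  0.0323] yawy -0.2732 z [-0. -0. -1.] F [-2.04  0.36 -1.85] T [-0.067  0.299 -0.017] w 0.0146 q [-0.26  0.58  0.56  1.93 -0.43  0.75  0.27]
[-0.27  0.05 -0.07]
```

drive_tool:
  targets: [1,-0.15,-0.04,0,0,0,0,1,-0.1,0,0,0,0,0,1,0,0,0,0,0,0,1,0,0,0,0,0,0]

```text
t: 10.7
tcp_pos: [0.5496, -0.1396, 0.0324]
eef_rot: [0.0, 0.797, 0.604, 0.0]
force: [-0.6, -0.7, -1.6]
width: 0.0142
```

Run:
```python
from h import *
s,M=st(); print(rel(s,M,[.5366+.05*.2695,-.1884+.05*.963,.033])); c=snap('wrist','w7'); crop(c,260,100,460,240,4,'c10')
c=snap('scene','s2');crop(c,190,190,290,270,8,'c11')
```

```text
t 10.7 tcp [ 0.5496 -0.1396  0.0324] yawy -0.2729 z [ 0. -0. -1.] F [-0.59 -0.67 -1.62] T [-0.092  0.111 -0.024] w 0.0142 q [-0.25  0.57  0.56  1.93 -0.43  0.75  0.28]
[-0.05  0.06 -0.06]
```

View pics/c10.png

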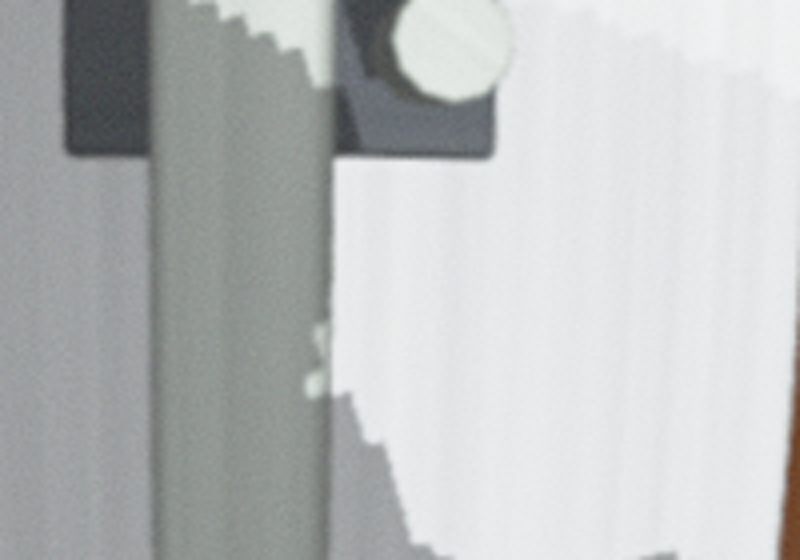

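View pics/c11.png

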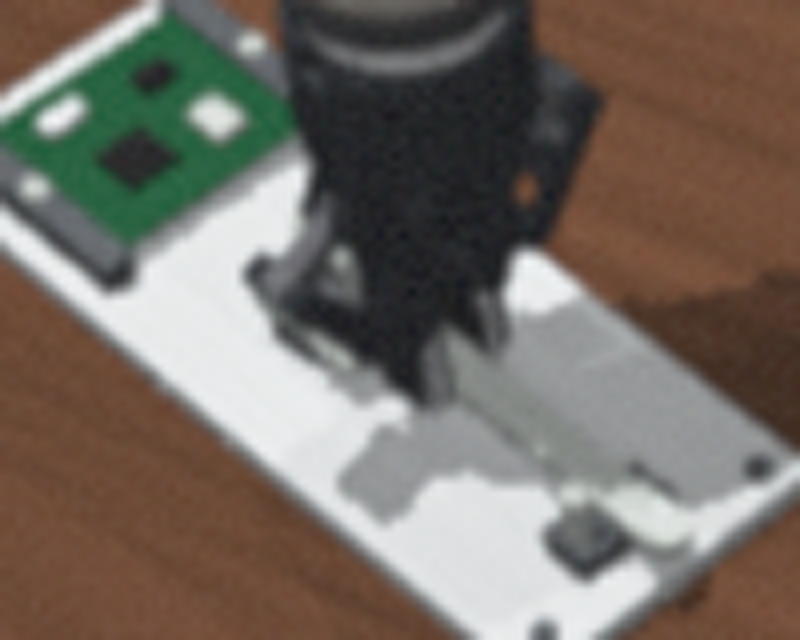

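Run:
```python
from h import *
c=load('w7'); s,M=st()
print('pin rel', rel(s,M,atz(c,260+452/4,100+42/4,.044,'wrist')))
for b in (120,160,400):
  print(rel(s,M,atz(c,260+150/4,100+b/4,.0337,'wrist')),rel(s,M,atz(c,260+331/4,100+b/4,.0337,'wrist')))
print('blk edge',rel(s,M,atz(c,260+66/4,100+157/4,.024,'wrist')),rel(s,M,atz(c,260+493/4,100+157/4,.024,'wrist')))
```

```text
t 10.8 tcp [ 0.5496 -0.1397  0.0324] yawy -0.2729 z [ 0. -0. -1.] F [-0.72  0.51 -1.84] T [ 0.003  0.112 -0.073] w 0.0146 q [-0.25  0.57  0.56  1.93 -0.43  0.75  0.28]
pin rel [ 7.87  1.68 -1.16]
[ 7.23 -0.71 -0.13] [ 7.24  0.81 -0.13]
[ 6.89 -0.71 -0.13] [ 6.89  0.81 -0.13]
[ 4.82 -0.73 -0.13] [ 4.82  0.84 -0.13]
blk edge [ 6.91 -1.54  0.84] [6.93 2.36 0.84]
```

drive_tool:
  targets: [1,-0.07,0,0,0,0,0,1,0,0,0.1,0,0,0,1,0,0,0.05,0,0,0,1,0,0,0,0,0,0,1,0,0,0,0,0,0]

```text
t: 11.3
tcp_pos: [0.5495, -0.1402, 0.0308]
eef_rot: [0.0, 0.797, 0.604, 0.0]
force: [-0.2, 0.1, -1.4]
width: 0.0143
```

Run:
```python
from h import *
s,M=st()
```

```text
t 11.3 tcp [ 0.5495 -0.1402  0.0308] yawy -0.2729 z [ 0. -0. -1.] F [-0.23  0.13 -1.37] T [-0.04   0.003 -0.081] w 0.0143 q [-0.25  0.58  0.55  1.93 -0.43  0.75  0.28]
```

Nearly down (tips still ~5 mm above the plate). Lower a little further and release.

drive_tool:
  targets: [1,0,0,0.05,0,0,0,1,0,0,0,0,0,0,1,0,0,0,0,0,0]

```text
t: 11.6
tcp_pos: [0.5495, -0.1402, 0.0307]
eef_rot: [0.0, 0.797, 0.604, 0.0]
force: [-1.7, 0.9, 3.7]
width: 0.0145
```

drive_tool:
  targets: [0.7,0,0,0,0,0,0,0.7,0,0,0,0,0,0,0.7,0,0,0,0,0,0,0.7,0,0,0,0,0,0]

```text
t: 12.0
tcp_pos: [0.5494, -0.1401, 0.0302]
eef_rot: [0.0, 0.797, 0.604, 0.0]
force: [0.3, 0.1, 0.4]
width: 0.0256
```

drive_tool:
  targets: [0.7,0,0,-1,0,0,0,0.7,0,0,-2,0,0,0,0.3,0,0,-4,0,0,0,0,-2,0,-4,0,0,0,0,-3,0,-1,0,0,0,0,0,0,0,0,0,0,0,0,0,0,0,0,0,0,0,0,0,0,0,0]

```text
t: 12.8
tcp_pos: [0.5357, -0.187, 0.1498]
eef_rot: [-0.001, 0.796, 0.605, 0.0]
force: [-0.1, -0.6, 0.0]
width: 0.0855
```

Run:
```python
from h import *
s,M=st(); c=snap('wrist','w8'); crop(c,240,120,400,330,3,'c12')
```

```text
t 12.8 tcp [ 0.5357 -0.187   0.1498] yawy -0.2718 z [-0.001  0.001 -1.   ] F [-0.14 -0.59  0.03] T [ 0.016 -0.007 -0.022] w 0.0855 q [-0.26  0.42  0.67  1.85 -0.31  0.97  0.27]
```

View pics/w8.png

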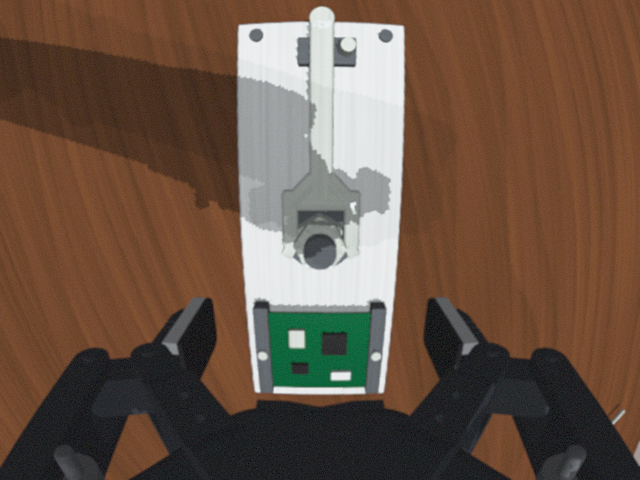

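View pics/c12.png

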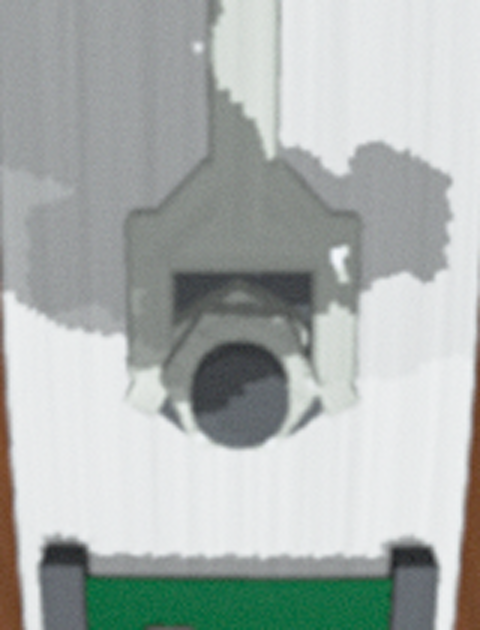

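The spanner jaw now encloses the lower nut, with the handle left of the pin (348,45). The screw top is at (320,251). I'll enlarge for the jam nut's orientation.

Run:
```python
from h import *
c=load('w8'); crop(c,285,205,360,275,10,'c13')
```

```text
(no output)
```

View pics/c13.png

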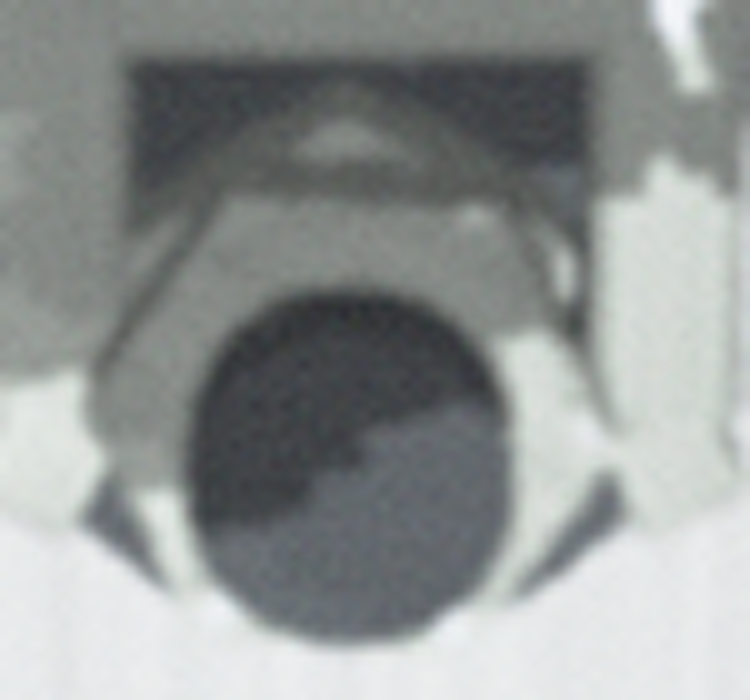

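Run:
```python
from h import *
from scipy.optimize import least_squares
c=load('w8'); s,M=st()
f=lambda a,b,z: atz(c,285+(a+.5)/10-.5,205+(b+.5)/10-.5,z,'wrist')[:2]
C=f(349,465,.064); print('screw',C)
pts=np.array([f(a,b,.052) for a,b in [(218,193),(513,205),(88,395),(610,448),(175,600)]])
for p in pts: d=p-C; print(np.linalg.norm(d)*1e3, np.degrees(np.arctan2(d[1],d[0]))%60)
def r(x):
    o=[]
    for p in pts:
        d=p-x[:2]; a=np.arctan2(d[1],d[0])-x[2]; a=(a+np.pi/6)%(np.pi/3)-np.pi/6
        o+= [np.linalg.norm(d)-.0173, .0173*a]
    return o
s0=least_squares(r,[*C,.6],x_scale=[.01,.01,1]); print(s0.x, s0.cost, np.array(s0.fun)*1e3)
print('corner axis deg',np.degrees(s0.x[2])%60,'holder y deg',np.degrees(1.298)%60)
low=f(348,80,.038); print('lowcorner',low,np.degrees(np.arctan2(*(low-s0.x[:2])[::-1])))
```

```text
t 12.85 tcp [ 0.5358 -0.1868  0.1495] yawy -0.2712 z [-0.001  0.001 -1.   ] F [ 0.54 -0.47 -0.17] T [ 0.025 -0.031  0.04 ] w 0.0855 q [-0.26  0.42  0.67  1.85 -0.31  0.97  0.27]
screw [ 0.53603416 -0.18670552]
16.201199277755894 45.070189111763625
16.71246754614064 36.579093295562295
16.68563086202782 42.22179574342957
16.940762274793908 34.73117569703465
17.44664013310287 34.06466344615117
[ 0.53533991 -0.187392    0.66169502] 2.9645858712137073e-06 [-5.94853638e-01  1.28179126e+00  3.79606204e-01 -2.67969389e-01
 -1.04279557e+00  3.79567340e-01 -1.24470575e-04 -4.29402801e-02
 -8.12018124e-01 -1.35044893e+00]
corner axis deg 37.91233223905055 holder y deg 14.369921807980859
lowcorner [ 0.54075302 -0.16924819] 73.38780528558401
```

drive_tool:
  targets: [0,0,0,0,0,0,-0.14,0,0,0,0,0,0,-0.14,0,0,0,0,0,0,-0.13,0,0,0,2.5,0,0,0,0,0,0,2.5,0,0,0,0,0,0,0,0,0,0,0,0,0,0,0,0,0]

```text
t: 13.55
tcp_pos: [0.5357, -0.1876, 0.0999]
eef_rot: [-0.001, 0.657, 0.754, -0.0]
force: [0.1, -1.0, 0.7]
width: 0.0853
```

Run:
```python
from h import *
s,M=st(); print(rel(s,M,[.5361,-.1878,.0555])); c=snap('wrist','w9'); crop(c,260,230,400,400,5,'c14')
```

```text
t 13.55 tcp [ 0.5357 -0.1876  0.0999] yawy 0.138 z [-0.002  0.    -1.   ] F [ 0.14 -1.03  0.66] T [-0.001  0.038 -0.001] w 0.0853 q [-0.16  0.46  0.54  1.89 -0.3   0.87  0.67]
[-0.03  0.05  4.44]
```

View pics/c14.png

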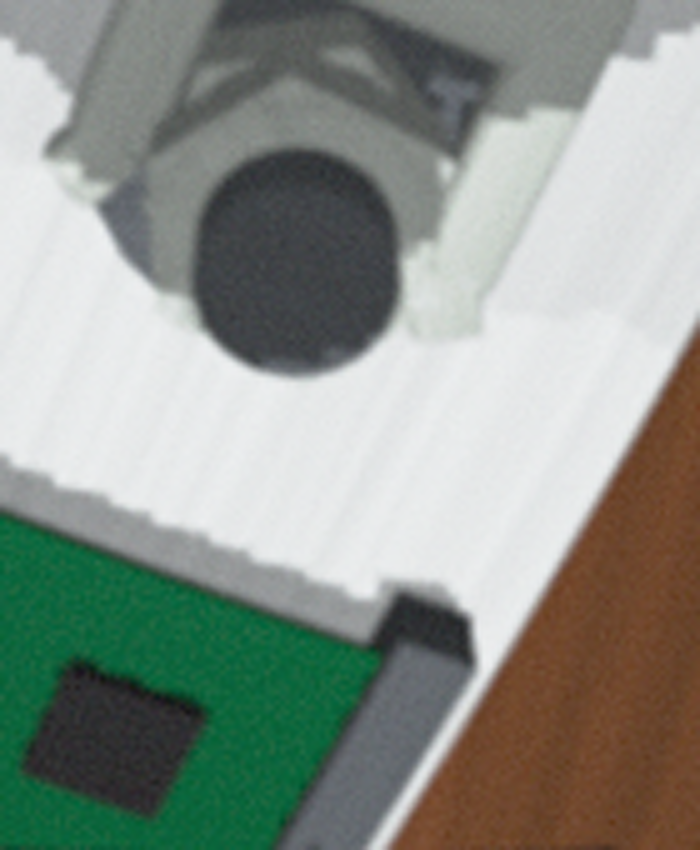

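The jam nut's upper corner points straight up at (295,85), flats left and right, so the jaws line up with it. Descend and grip.

drive_tool:
  targets: [0,-0.03,0.03,1.5,0,0,0,0,0,0,1.5,0,0,0,0,0,0,1.4,0,0,0,0,0,0,0,0,0,0,0,0,0,0,0,0,0]

```text
t: 14.1
tcp_pos: [0.5357, -0.1885, 0.0556]
eef_rot: [-0.001, 0.657, 0.754, -0.0]
force: [-0.0, -0.7, -0.5]
width: 0.0854
```

Run:
```python
from h import *
s,M=st(); print(rel(s,M,[.5361,-.1878,.0555]))
```

```text
t 14.1 tcp [ 0.5357 -0.1885  0.0556] yawy 0.1368 z [-0.001  0.    -1.   ] F [-0.04 -0.69 -0.55] T [-0.016  0.009  0.012] w 0.0854 q [-0.13  0.52  0.51  1.92 -0.35  0.79  0.71]
[0.07 0.05 0.01]
```

drive_tool:
  targets: [1,0.05,0.03,0,0,0,0,1,0,0,0,0,0,0,1,0,0,0,0,0,0,1,0,0,0,0,0,0,1,0,0,0,0,0,0,1,0,0,0,0,0,0,1,0,0,0,0,0,0]
  newtons: 50

```text
t: 14.8
tcp_pos: [0.5353, -0.188, 0.0569]
eef_rot: [-0.001, 0.657, 0.754, -0.0]
force: [-3.4, 0.1, 6.8]
width: 0.0282
```

Run:
```python
from h import *
s,M=st()
```

```text
t 14.8 tcp [ 0.5353 -0.188   0.0569] yawy 0.1368 z [-0.002  0.001 -1.   ] F [-3.39  0.13  6.84] T [0.136 0.838 0.005] w 0.0282 q [-0.13  0.52  0.51  1.92 -0.35  0.79  0.71]
```

drive_tool:
  targets: [1,0,-0.05,-0.1,0,0,0,1,0,0,0,0,0,0]

```text
t: 15.0
tcp_pos: [0.5352, -0.188, 0.057]
eef_rot: [-0.001, 0.657, 0.754, -0.0]
force: [-2.6, 0.8, 0.6]
width: 0.0282
```

drive_tool:
  targets: [1,0,0,0,0,0,0.05,1,0,0,0,0,0,0.05,1,0,0,0,0,0,0]

```text
t: 15.3
tcp_pos: [0.5353, -0.188, 0.057]
eef_rot: [-0.001, 0.694, 0.72, -0.0]
force: [-1.8, 0.4, 0.0]
width: 0.0283
```

Run:
```python
from h import *
s,M=st()
```

```text
t 15.3 tcp [ 0.5353 -0.188   0.057 ] yawy 0.037 z [-0.001  0.    -1.   ] F [-1.84  0.42  0.04] T [ 0.039  0.459 -0.064] w 0.0283 q [-0.15  0.53  0.53  1.92 -0.37  0.79  0.62]
```

drive_tool:
  targets: [1,0,0,0,0,0,0.05,1,0,0,0,0,0,0.05,1,0,0,0,0,0,0]

```text
t: 15.6
tcp_pos: [0.5353, -0.188, 0.057]
eef_rot: [-0.001, 0.729, 0.685, -0.0]
force: [-2.6, 0.0, -1.4]
width: 0.0286
```

Run:
```python
from h import *
s,M=st()
```

```text
t 15.6 tcp [ 0.5353 -0.188   0.057 ] yawy -0.062 z [-0.001  0.    -1.   ] F [-2.63  0.05 -1.37] T [-0.035  0.485 -0.035] w 0.0286 q [-0.17  0.53  0.56  1.92 -0.39  0.8   0.54]
```

drive_tool:
  targets: [1,0,0,0,0,0,0.05,1,0,0,0,0,0,0.05,1,0,0,0,0,0,0]

```text
t: 15.9
tcp_pos: [0.5354, -0.188, 0.057]
eef_rot: [-0.0, 0.762, 0.648, -0.0]
force: [-3.5, -0.3, -0.4]
width: 0.0285
```

Run:
```python
from h import *
s,M=st()
```

```text
t 15.9 tcp [ 0.5354 -0.188   0.057 ] yawy -0.1614 z [-0.001  0.    -1.   ] F [-3.5  -0.26 -0.43] T [-0.032  0.512  0.009] w 0.0285 q [-0.19  0.54  0.58  1.92 -0.41  0.8   0.46]
```

drive_tool:
  targets: [1,0,-0.05,0,0,0,0.05,1,0,0,0,0,0,0.05,1,0,0,0,0,0,0]

```text
t: 16.2
tcp_pos: [0.5354, -0.188, 0.0571]
eef_rot: [0.0, 0.793, 0.609, -0.0]
force: [-1.3, 0.1, -2.5]
width: 0.0286
```

Run:
```python
from h import *
s,M=st()
```

```text
t 16.2 tcp [ 0.5354 -0.188   0.0571] yawy -0.261 z [-0. -0. -1.] F [-1.33  0.14 -2.45] T [-0.115  0.233  0.049] w 0.0286 q [-0.21  0.55  0.61  1.92 -0.43  0.8   0.37]
```

drive_tool:
  targets: [1,0,0,0,0,0,0.05,1,0,0,0,0,0,0.05,1,0,0,0,0,0,0]

```text
t: 16.5
tcp_pos: [0.5354, -0.188, 0.0571]
eef_rot: [0.0, 0.822, 0.569, -0.0]
force: [-1.7, -0.5, -2.7]
width: 0.0285
```

Run:
```python
from h import *
s,M=st()
```

```text
t 16.5 tcp [ 0.5354 -0.188   0.0571] yawy -0.3608 z [-0. -0. -1.] F [-1.68 -0.53 -2.73] T [-0.142  0.198 -0.027] w 0.0285 q [-0.22  0.55  0.63  1.92 -0.45  0.81  0.29]
```

drive_tool:
  targets: [1,0,0,0.03,0,0,0.05,1,0,0,0,0,0,0.05,1,0,0,0,0,0,0]

```text
t: 16.8
tcp_pos: [0.5355, -0.188, 0.057]
eef_rot: [0.0, 0.85, 0.527, -0.0]
force: [-2.2, 0.5, -0.8]
width: 0.0283
```

Run:
```python
from h import *
s,M=st()
```

```text
t 16.8 tcp [ 0.5355 -0.188   0.057 ] yawy -0.4605 z [ 0. -0. -1.] F [-2.25  0.47 -0.79] T [-0.036  0.39  -0.042] w 0.0283 q [-0.24  0.56  0.66  1.92 -0.47  0.81  0.21]
```

drive_tool:
  targets: [1,0,0,0,0,0,0.05,1,0,0,0,0,0,0,1,0,0,0,0,0,0]

```text
t: 17.1
tcp_pos: [0.5355, -0.1881, 0.0571]
eef_rot: [0.0, 0.863, 0.506, 0.0]
force: [-1.7, -0.2, 0.3]
width: 0.0286
```

Run:
```python
from h import *
s,M=st()
```

```text
t 17.1 tcp [ 0.5355 -0.1881  0.0571] yawy -0.5107 z [ 0.  0. -1.] F [-1.7  -0.17  0.31] T [-0.123  0.262  0.054] w 0.0286 q [-0.25  0.57  0.67  1.92 -0.48  0.82  0.17]
```

drive_tool:
  targets: [1,0,0,0,0,0,0.05,1,0,0,0,0,0,0.05,1,0,0,0,0,0,0]

```text
t: 17.4
tcp_pos: [0.5355, -0.1881, 0.057]
eef_rot: [0.0, 0.887, 0.462, 0.0]
force: [-1.5, -0.3, -0.7]
width: 0.0282
```

Run:
```python
from h import *
s,M=st()
```

```text
t 17.4 tcp [ 0.5355 -0.1881  0.057 ] yawy -0.6111 z [ 0. -0. -1.] F [-1.53 -0.27 -0.72] T [-0.133  0.371  0.029] w 0.0282 q [-0.27  0.58  0.7   1.92 -0.5   0.82  0.09]
```

drive_tool:
  targets: [1,0,0,0,0,0,0.05,1,0,0,0,0,0,0,1,0,0,0,0,0,0]

```text
t: 17.7
tcp_pos: [0.5355, -0.1881, 0.057]
eef_rot: [0.0, 0.898, 0.439, 0.0]
force: [-2.4, -1.4, -0.3]
width: 0.0285
```

Run:
```python
from h import *
s,M=st()
```

```text
t 17.7 tcp [ 0.5355 -0.1881  0.057 ] yawy -0.6609 z [ 0. -0. -1.] F [-2.45 -1.43 -0.29] T [-0.177  0.278  0.132] w 0.0285 q [-0.28  0.58  0.71  1.92 -0.51  0.82  0.05]
```

drive_tool:
  targets: [1,0,0,0,0,0,0.05,1,0,0,0,0,0,0,1,0,0,0,0,0,0]

```text
t: 18.0
tcp_pos: [0.5355, -0.1881, 0.0571]
eef_rot: [0.0, 0.909, 0.417, 0.0]
force: [-2.0, -1.0, -0.9]
width: 0.0284
```

Run:
```python
from h import *
s,M=st()
```

```text
t 18.0 tcp [ 0.5355 -0.1881  0.0571] yawy -0.7114 z [ 0. -0. -1.] F [-1.96 -1.   -0.85] T [-0.251  0.249  0.055] w 0.0284 q [-0.28  0.58  0.72  1.92 -0.52  0.83  0.01]
```

drive_tool:
  targets: [1,0,0,0,0,0,0.05,1,0,0,0,0,0,0,1,0,0,0,0,0,0]

```text
t: 18.3
tcp_pos: [0.5355, -0.1881, 0.057]
eef_rot: [0.0, 0.919, 0.394, 0.0]
force: [-1.7, -1.2, 0.4]
width: 0.0284
```

Run:
```python
from h import *
s,M=st()
```

```text
t 18.3 tcp [ 0.5355 -0.1881  0.057 ] yawy -0.7615 z [ 0. -0. -1.] F [-1.71 -1.2   0.42] T [-0.261  0.218  0.094] w 0.0284 q [-0.29  0.59  0.73  1.92 -0.53  0.83 -0.04]
```

drive_tool:
  targets: [1,0,0,0,0,0,0.05,1,0,0,0,0,0,0,1,0,0,0,0,0,0]

```text
t: 18.6
tcp_pos: [0.5355, -0.1881, 0.0571]
eef_rot: [0.0, 0.929, 0.371, 0.0]
force: [-1.3, -1.4, -1.2]
width: 0.0282
```

Run:
```python
from h import *
s,M=st()
c=snap('wrist','w10'); snap('scene','s3'); snap('top','t3')
crop(load('s3'),190,190,300,270,7,'c15')
```

```text
t 18.6 tcp [ 0.5355 -0.1881  0.0571] yawy -0.8116 z [ 0. -0. -1.] F [-1.31 -1.36 -1.18] T [-0.317  0.184  0.123] w 0.0282 q [-0.3   0.59  0.75  1.92 -0.54  0.83 -0.08]
```

View pics/w10.png

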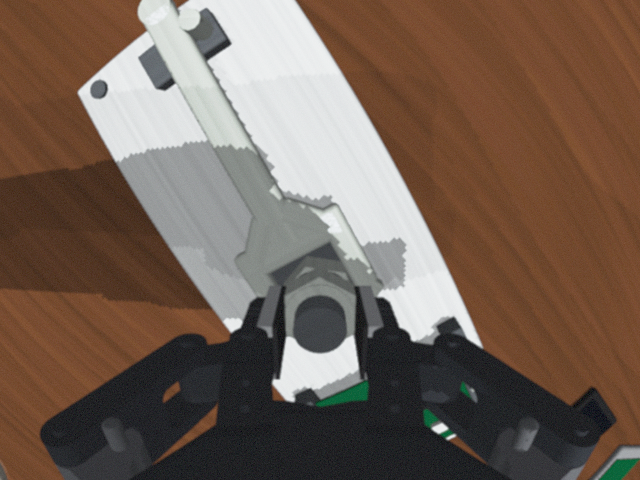

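View pics/c15.png

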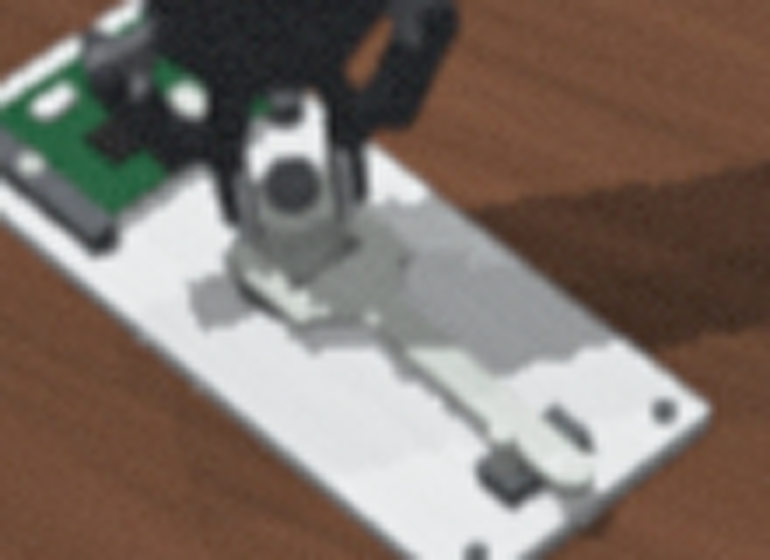

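The wrist view shows the jam nut squarely in the pads at (320,320), the spanner in place and its handle near the pin (190,20). Next, an enlargement for the lower nut's corner.

Run:
```python
from h import *
c=load('w10'); crop(c,250,225,390,345,5,'c16'); crop(c,120,0,260,100,5,'c17')
```

```text
(no output)
```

View pics/c16.png

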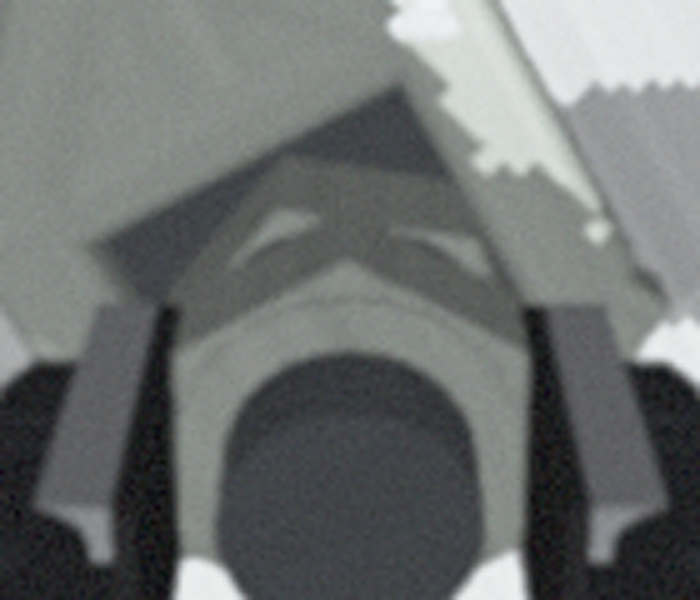

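View pics/c17.png

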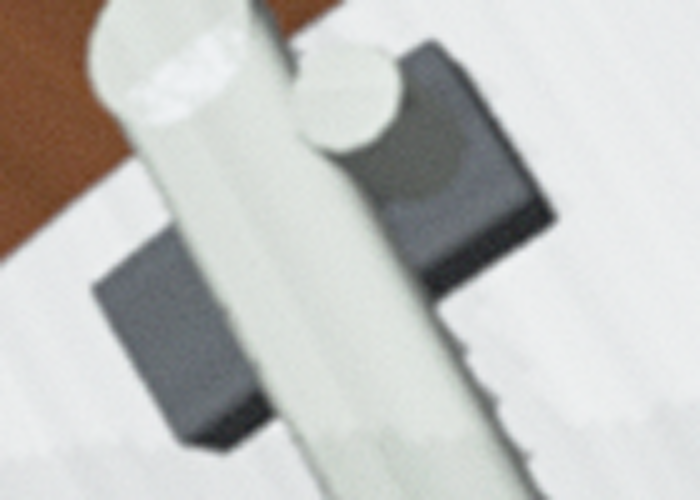

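Run:
```python
from h import *
c=load('w10'); f=lambda a,b,z: atz(c,250+(a+.5)/5-.5,225+(b+.5)/5-.5,z,'wrist')[:2]
a=f(290,155,.038);b=f(465,180,.038);C=f(350,475,.064)
for p in (a,b): 
  for q in (C,np.array([.5357,-.188])): d=p-q; print(p,np.linalg.norm(d),np.degrees(np.arctan2(*d[::-1])))
d=a-b;print(C,np.linalg.norm(d),np.degrees(np.arctan2(*d[::-1])), 'start edge from corner0 -> dir 74.4')
```

```text
[ 0.54751746 -0.17037607] 0.016819200618361233 60.97338077179409
[ 0.54751746 -0.17037607] 0.02121922285492265 56.15677124626407
[ 0.55603955 -0.18258022] 0.016869668821793304 8.530783361973729
[ 0.55603955 -0.18258022] 0.021049254160678526 14.920633705059261
[ 0.53935652 -0.18508268] 0.014885137447552413 124.92635355499574 start edge from corner0 -> dir 74.4
```

drive_tool:
  targets: [1,0,0,0,0,0,0.05,1,0,0,0,0,0,0,1,0,0,0,0,0,0]

```text
t: 19.05
tcp_pos: [0.5356, -0.1882, 0.0571]
eef_rot: [0.0, 0.938, 0.347, 0.0]
force: [0.7, -0.7, 0.3]
width: 0.0286
```

Run:
```python
from h import *
s,M=st()
```

```text
t 19.05 tcp [ 0.5356 -0.1882  0.0571] yawy -0.862 z [ 0. -0. -1.] F [ 0.73 -0.7   0.29] T [-0.345  0.104  0.099] w 0.0286 q [-0.31  0.6   0.76  1.92 -0.55  0.84 -0.12]
```

drive_tool:
  targets: [1,0,0,0,0,0,0.05,1,0,0,0,0,0,0,1,0,0,0,0,0,0]

```text
t: 19.35
tcp_pos: [0.5356, -0.1881, 0.057]
eef_rot: [0.0, 0.946, 0.324, 0.0]
force: [-0.8, -1.0, -0.1]
width: 0.028
```

Run:
```python
from h import *
s,M=st()
```

```text
t 19.35 tcp [ 0.5356 -0.1881  0.057 ] yawy -0.9117 z [ 0. -0. -1.] F [-0.78 -1.02 -0.13] T [-0.421  0.114  0.097] w 0.028 q [-0.32  0.6   0.77  1.92 -0.56  0.84 -0.16]
```

drive_tool:
  targets: [1,0,0,0,0,0,0.05,1,0,0,0,0,0,0,1,0,0,0,0,0,0]

```text
t: 19.65
tcp_pos: [0.5356, -0.1882, 0.057]
eef_rot: [0.0, 0.954, 0.3, 0.0]
force: [-0.7, -3.0, -0.1]
width: 0.0282
```

Run:
```python
from h import *
s,M=st()
```

```text
t 19.65 tcp [ 0.5356 -0.1882  0.057 ] yawy -0.9616 z [ 0. -0. -1.] F [-0.67 -2.99 -0.1 ] T [-0.47   0.044  0.176] w 0.0282 q [-0.33  0.61  0.78  1.92 -0.57  0.84 -0.2 ]
```

drive_tool:
  targets: [1,0,0,0,0,0,0.05,1,0,0,0,0,0,0,1,0,0,0,0,0,0]

```text
t: 19.95
tcp_pos: [0.5356, -0.1882, 0.0571]
eef_rot: [0.0, 0.961, 0.276, 0.0]
force: [0.0, -2.4, -1.3]
width: 0.028
```

Run:
```python
from h import *
s,M=st()
```

```text
t 19.95 tcp [ 0.5356 -0.1882  0.0571] yawy -1.0116 z [ 0.001 -0.    -1.   ] F [ 0.02 -2.35 -1.32] T [-0.52  -0.014  0.159] w 0.028 q [-0.33  0.61  0.8   1.92 -0.58  0.85 -0.24]
```

drive_tool:
  targets: [1,0,0,0,0,0,0.05,1,0,0,0,0,0,0,1,0,0,0,0,0,0]

```text
t: 20.25
tcp_pos: [0.5356, -0.1882, 0.057]
eef_rot: [0.0, 0.968, 0.252, 0.0]
force: [0.3, -3.1, -1.0]
width: 0.0284
```

Run:
```python
from h import *
s,M=st(); c=snap('wrist','w11'); crop(c,250,225,390,345,5,'c18')
```

```text
t 20.25 tcp [ 0.5356 -0.1882  0.057 ] yawy -1.0614 z [ 0. -0. -1.] F [ 0.32 -3.15 -1.01] T [-0.543 -0.048  0.247] w 0.0284 q [-0.34  0.62  0.81  1.92 -0.59  0.85 -0.28]
```

View pics/c18.png

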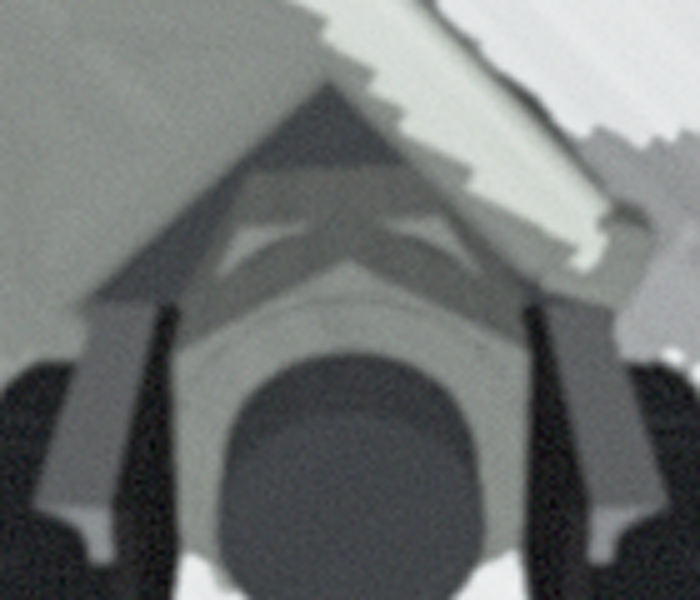

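Run:
```python
from h import *
c=load('w11'); f=lambda a,b,z: atz(c,250+(a+.5)/5-.5,225+(b+.5)/5-.5,z,'wrist')[:2]
a=f(248,170,.038);b=f(402,163,.038);C=f(350,475,.064)
d=a-b;print(C,np.linalg.norm(d),'corner',np.degrees(np.arctan2(*d[::-1]))-60)
for p in (a,b):d=p-C; print(np.linalg.norm(d),np.degrees(np.arctan2(*d[::-1])))
# jaw inner back edge direction
a=f(330,85,.032);b=f(95,300,.032);d=a-b;print('jaw back edge',np.degrees(np.arctan2(*d[::-1])))
c=load('w10'); a=f(400,90,.032);b=f(100,242,.032);d=a-b;print('prev jaw back edge',np.degrees(np.arctan2(*d[::-1])))
```

```text
[ 0.54006416 -0.18610511] 0.012953887366826062 corner 62.06229861967553
0.017025598211380104 59.50406506226735
0.015949820858931027 13.385149032096763
jaw back edge -17.063269521230023
prev jaw back edge -18.30550880941657
```

drive_tool:
  targets: [1,0,0,0,0,0,0.05,1,0,0,0,0,0,0,1,0,0,0,0,0,0]

```text
t: 20.6
tcp_pos: [0.5356, -0.1882, 0.0571]
eef_rot: [0.0, 0.974, 0.228, 0.0]
force: [-0.5, -3.3, -0.7]
width: 0.0281
```

Run:
```python
from h import *
s,M=st()
```

```text
t 20.6 tcp [ 0.5356 -0.1882  0.0571] yawy -1.1112 z [ 0. -0. -1.] F [-0.46 -3.34 -0.68] T [-0.718 -0.037  0.471] w 0.0281 q [-0.35  0.63  0.82  1.92 -0.6   0.86 -0.32]
```

drive_tool:
  targets: [1,0,0,0,0,0,0.05,1,0,0,0,0,0,0,1,0,0,0,0,0,0]

```text
t: 20.9
tcp_pos: [0.5356, -0.1882, 0.0571]
eef_rot: [0.0, 0.979, 0.204, 0.0]
force: [0.9, -3.3, -0.5]
width: 0.0283
```

Run:
```python
from h import *
s,M=st()
```

```text
t 20.9 tcp [ 0.5356 -0.1882  0.0571] yawy -1.1609 z [ 0. -0. -1.] F [ 0.89 -3.3  -0.45] T [-0.806 -0.1    0.711] w 0.0283 q [-0.36  0.63  0.83  1.92 -0.61  0.86 -0.36]
```

drive_tool:
  targets: [1,0,0,0,0,0,0.05,1,0,0,0,0,0,0,1,0,0,0,0,0,0]

```text
t: 21.2
tcp_pos: [0.5355, -0.1882, 0.057]
eef_rot: [0.0, 0.984, 0.179, 0.0]
force: [-0.6, -3.9, -0.2]
width: 0.028
```

Run:
```python
from h import *
s,M=st()
```

```text
t 21.2 tcp [ 0.5355 -0.1882  0.057 ] yawy -1.2113 z [ 0. -0. -1.] F [-0.59 -3.86 -0.22] T [-0.799 -0.131  0.787] w 0.028 q [-0.37  0.64  0.85  1.92 -0.62  0.86 -0.4 ]
```

Torque climbed steeply (0.25 → 0.47 → 0.71 → 0.79 N m), so the nut is at its stop. I turn no further and look.

Run:
```python
from h import *
c=snap('wrist','w12'); crop(c,250,225,390,345,5,'c19'); s,M=st()
```

```text
t 21.25 tcp [ 0.5356 -0.1882  0.0571] yawy -1.2118 z [ 0. -0. -1.] F [ 1.   -2.88 -0.5 ] T [-0.944 -0.14   0.742] w 0.0283 q [-0.37  0.64  0.85  1.92 -0.62  0.86 -0.4 ]
```

View pics/c19.png

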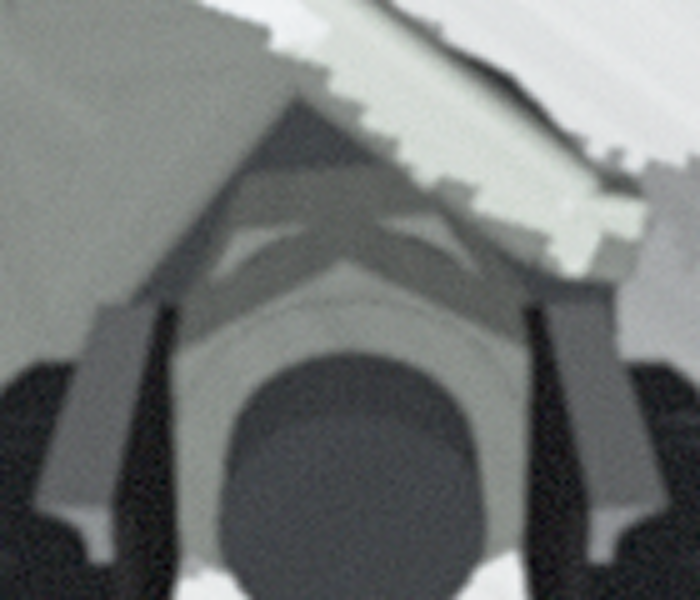

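Run:
```python
from h import *
C0=np.array([.5357,-.188])
def g(fn,a,b):
    c=load(fn); f=lambda p,z: atz(c,250+(p[0]+.5)/5-.5,225+(p[1]+.5)/5-.5,z,'wrist')[:2]
    d=f(a,.038)-f(b,.038); print(fn,'corner',np.degrees(np.arctan2(*d[::-1]))-60,np.linalg.norm(d))
    C=f((350,478),.064)
    for p in (a,b): e=f(p,.038)-C; print('   ',np.degrees(np.arctan2(*e[::-1])))
g('w10',(290,155),(465,180)); g('w11',(248,170),(402,163)); g('w12',(242,180),(372,164))
c=load('w12'); crop(c,285,225,355,265,11,'c20')
c=load('w8'); crop(c,290,205,350,235,13,'c21')
```

```text
w10 corner 64.92635355499574 0.014885137447552413
    60.71619157030077
    9.024366127414943
w11 corner 62.06229861967553 0.012953887366826062
    59.07542966330619
    13.633234186828705
w12 corner 58.172552053349705 0.011038225625634626
    53.55299239602134
    13.8783380971351
```

View pics/c20.png

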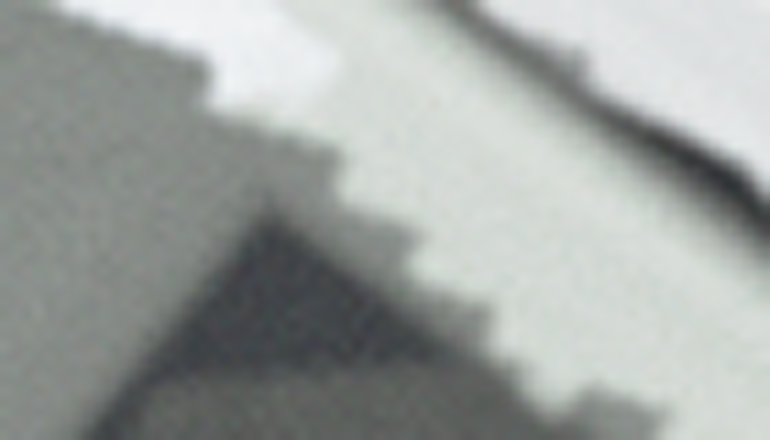

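View pics/c21.png

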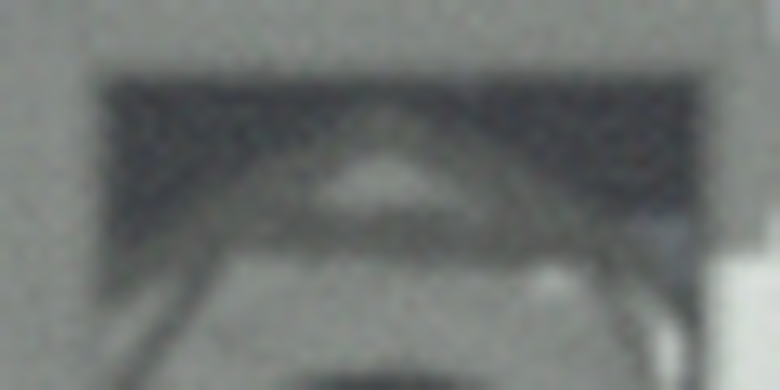

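Run:
```python
from h import *
def edge(fn,u0,v0,s,a,b):
    c=load(fn); f=lambda p: atz(c,u0+(p[0]+.5)/s-.5,v0+(p[1]+.5)/s-.5,.038,'wrist')[:2]
    d=f(a)-f(b); print(fn,'corner ang',np.degrees(np.arctan2(*d[::-1]))-60)
edge('w12',285,225,11,(165,378),(420,352))
# auto edge: for columns find row gradient max between dark triangle and nut top
for fn,cols in [('w11',range(303,326)),('w12',range(301,321)),('w10',range(318,336))]:
    c=load(fn); g=cv2.GaussianBlur(c['img'].astype(np.float32).mean(2),(0,0),1)
    P=[]
    for u in cols:
        col=g[244:264,u]; d=np.diff(col); k=int(np.argmax(d)); 
        if 0<k<len(d)-1:
            y=k+.5*(d[k-1]-d[k+1])/(d[k-1]-2*d[k]+d[k+1]); P.append((u,244.5+y,d[k]))
    P=np.array(P); m=np.abs(P[:,1]-np.median(P[:,1]))<4; P=P[m]
    k=np.polyfit(P[:,0],P[:,1],1); r=P[:,1]-np.polyval(k,P[:,0]); P=P[np.abs(r)<.6]; k=np.polyfit(P[:,0],P[:,1],1)
    q=[atz(c,u,np.polyval(k,u),.038,'wrist')[:2] for u in (P[0,0],P[-1,0])]
    d=q[0]-q[1]; print(fn,len(P),k,'corner',np.degrees(np.arctan2(*d[::-1]))-60)
```

```text
w12 corner ang 56.895441447985476
w11 23 [-5.46704922e-02  2.75386254e+02] corner 62.62617905582701
w12 20 [-7.19646483e-02  2.80823324e+02] corner 55.09775542863177
w10 18 [1.56756548e-01 2.07401995e+02] corner 64.09170805123176
```

The jam nut is tight. The lower nut has turned about 17–18°, close to the limit, so I stop here. I unwind the tool slightly to shed the elastic load (keeping the torque positive), then release.

drive_tool:
  targets: [1,0,0,0,0,0,-0.03,1,0,0,0,0,0,0,1,0,0,0,0,0,0]

```text
t: 21.55
tcp_pos: [0.5356, -0.1882, 0.0571]
eef_rot: [0.0, 0.981, 0.192, 0.0]
force: [1.3, -3.7, -0.9]
width: 0.0282
```

Run:
```python
from h import *
s,M=st()
```

```text
t 21.55 tcp [ 0.5356 -0.1882  0.0571] yawy -1.1834 z [ 0.001  0.    -1.   ] F [ 1.31 -3.66 -0.85] T [-0.884 -0.256  0.435] w 0.0282 q [-0.36  0.63  0.84  1.92 -0.62  0.86 -0.38]
```

drive_tool:
  targets: [1,0,0,0,0,0,-0.015,1,0,0,0,0,0,0]

```text
t: 21.75
tcp_pos: [0.5356, -0.1881, 0.0571]
eef_rot: [0.0, 0.98, 0.2, 0.0]
force: [0.4, -3.6, -0.6]
width: 0.0281
```

Run:
```python
from h import *
s,M=st()
c=snap('wrist','w13'); crop(c,250,225,390,345,5,'c22')
for fn,cols in [('w13',range(301,323))]:
    c=load(fn); g=cv2.GaussianBlur(c['img'].astype(np.float32).mean(2),(0,0),1)
    P=[]
    for u in cols:
        col=g[244:264,u]; d=np.diff(col); k=int(np.argmax(d)); 
        if 0<k<len(d)-1:
            y=k+.5*(d[k-1]-d[k+1])/(d[k-1]-2*d[k]+d[k+1]); P.append((u,244.5+y,d[k]))
    P=np.array(P); m=np.abs(P[:,1]-np.median(P[:,1]))<4; P=P[m]
    k=np.polyfit(P[:,0],P[:,1],1); r=P[:,1]-np.polyval(k,P[:,0]); P=P[np.abs(r)<.6]; k=np.polyfit(P[:,0],P[:,1],1)
    q=[atz(c,u,np.polyval(k,u),.038,'wrist')[:2] for u in (P[0,0],P[-1,0])]
    d=q[0]-q[1]; print(fn,len(P),k,'corner',np.degrees(np.arctan2(*d[::-1]))-60)
```

```text
t 21.75 tcp [ 0.5356 -0.1881  0.0571] yawy -1.1683 z [ 0.001 -0.    -1.   ] F [ 0.37 -3.61 -0.55] T [-0.965 -0.332  0.239] w 0.0281 q [-0.36  0.63  0.83  1.92 -0.62  0.86 -0.37]
w13 22 [-5.73936734e-02  2.76192725e+02] corner 56.67918147858637
```

View pics/c22.png

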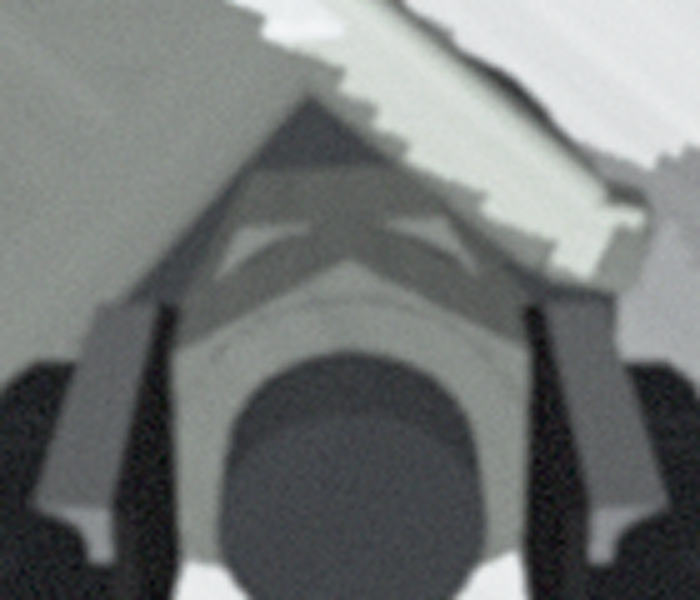

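drive_tool:
  targets: [0.4,0,0,0,0,0,0,0.2,0,0,0,0,0,0,0,0,0,0,0,0,0,0,0,0,0,0,0,0,0,0,0,0,0,0,0,0,0,0,-2,0,0,0,0,0,0,-4,0,0,0,0,0,0,-4,0,0,0,0,0,0,0,0,0,0,0,0,0,0,0,0,0]

```text
t: 22.8
tcp_pos: [0.5358, -0.1878, 0.1576]
eef_rot: [-0.0, 0.98, 0.2, 0.001]
force: [0.1, 0.2, 0.2]
width: 0.0852
```

drive_tool:
  targets: [0,0,0,0,0,0,-0.15,0,0,0,0,0,0,-0.15,0,0,0,0,0,0,-0.15,0,0,0,0,0,0,-0.15,0,0,0,0,0,0,-0.15,0,0,0,0,0,0,-0.15,0,0,0,0,0,0,0,0,0,0,0,0,0,0]

```text
t: 23.6
tcp_pos: [0.5346, -0.1877, 0.1559]
eef_rot: [-0.001, 0.796, 0.605, -0.001]
force: [0.7, -0.8, -0.6]
width: 0.0856
```

Run:
```python
from h import *
s,M=st(); c=snap('wrist','w14'); crop(c,285,205,360,275,10,'c23')
```

```text
t 23.6 tcp [ 0.5346 -0.1877  0.1559] yawy -0.2712 z [-0.002  0.001 -1.   ] F [ 0.7  -0.75 -0.61] T [-0.068 -0.001  0.009] w 0.0856 q [-0.31  0.43  0.73  1.85 -0.34  0.99  0.3 ]
```

View pics/w14.png

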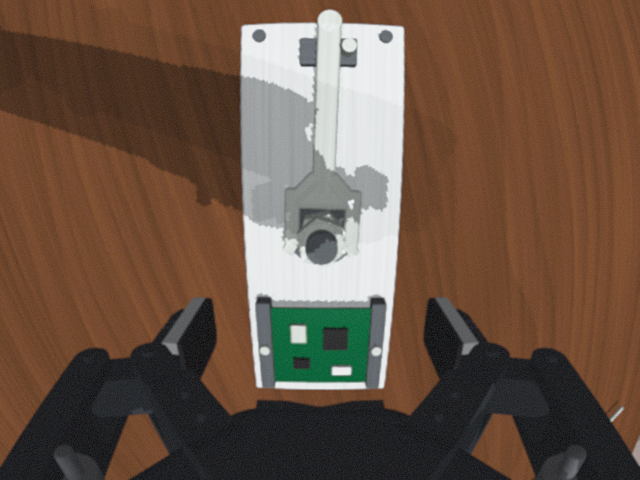

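View pics/c23.png

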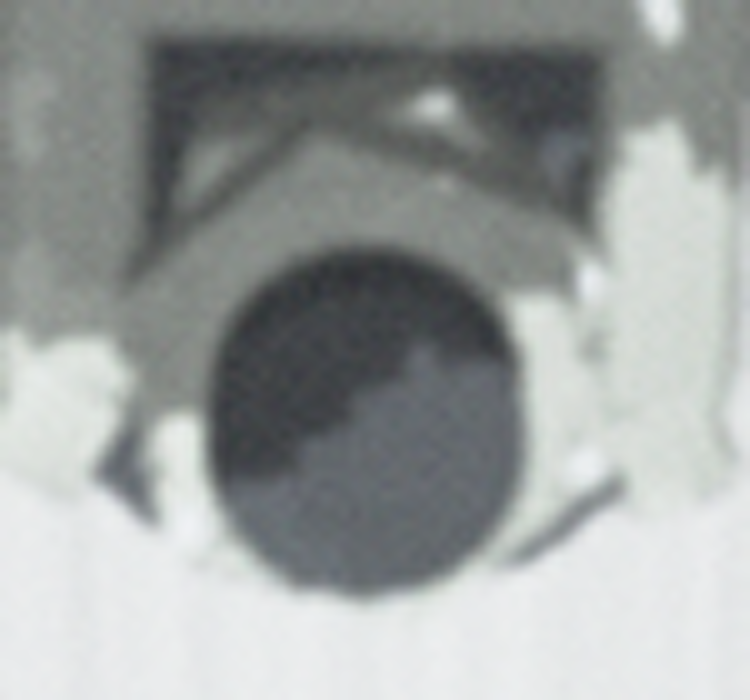

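Run:
```python
from h import *
c=load('w14')
f=lambda a,b,z: atz(c,285+(a+.5)/10-.5,205+(b+.5)/10-.5,z,'wrist')[:2]
C=f(368,425,.064)
for p in [(425,62),(440,70),(195,110)]:
  d=f(*p,.038)-C; print(np.linalg.norm(d),np.degrees(np.arctan2(*d[::-1])))
p=f(310,130,.052);d=p-C;print('jam',np.degrees(np.arctan2(*d[::-1]))%60)
crop(c,330,210,350,230,20,'x'); im=c['img'][205:235,295:350,::-1]
cv2.imwrite('pics/c24.png',cv2.convertScaleAbs(cv2.resize(im,None,fx=14,fy=14,interpolation=cv2.INTER_CUBIC),alpha=2.2,beta=-120))
crop(c,290,0,370,80,8,'c25')
```

```text
0.01780452878230606 61.94972410411957
0.017522302755835727 58.30404599823547
0.018283579952674222 114.39251974436529
jam 27.639339223213582
```

View pics/c24.png

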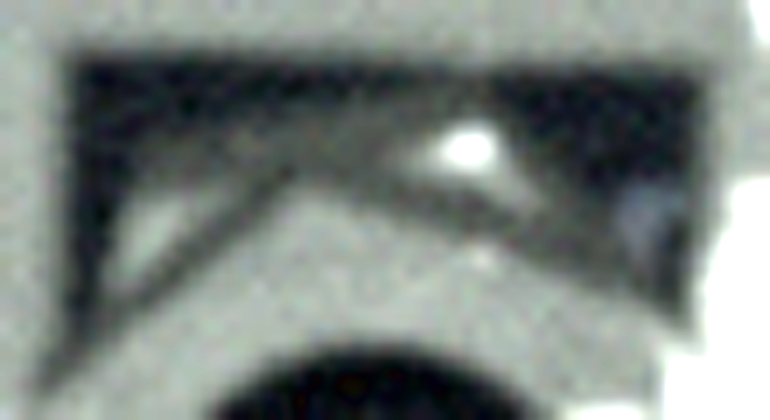

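View pics/c25.png

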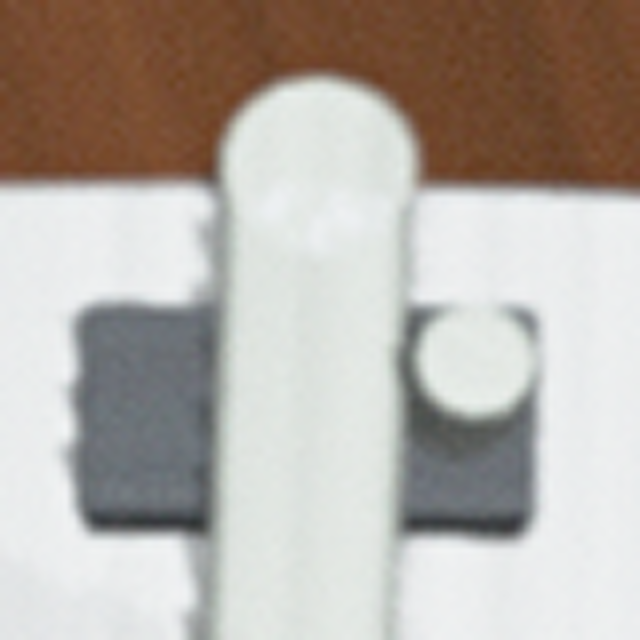

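Run:
```python
from h import *
c=load('w14')
f=lambda a,b,z: atz(c,295+(a+.5)/14-.5,205+(b+.5)/14-.5,z,'wrist')[:2]
C=atz(c,285+368/10-.5,205+425/10-.5,.064,'wrist')[:2]
for C in (C,np.array([.5357,-.188])):
  for p in [(470,85),(490,100),(145,165)]:
    d=f(*p,.038)-C; print(np.linalg.norm(d).round(4),np.degrees(np.arctan2(*d[::-1])))
a,b=f(145,165,.038),f(470,85,.038); d=a-b; print('edge-> corner',np.degrees(np.arctan2(*d[::-1]))-120, np.linalg.norm(d))
```

```text
0.018 59.685008243351476
0.0176 56.01073167981382
0.0175 114.08549025738101
0.019 60.18381696827147
0.0186 56.716705665270915
0.0182 111.84176232207459
edge-> corner 58.72388104392917 0.016239361726412566
```

Run:
```python
from h import *
s,M=st(); print(env.sign_off())
```

```text
t 23.65 tcp [ 0.5348 -0.1877  0.156 ] yawy -0.2707 z [-0.002  0.001 -1.   ] F [-0.6  -1.12 -0.38] T [-0.024 -0.02  -0.011] w 0.0854 q [-0.31  0.43  0.73  1.85 -0.34  0.99  0.3 ]
the job is handed in; nothing more can be done
None
```

I fitted the smaller steel spanner onto the lower nut with its handle beside the brace pin. Then I turned the jam nut clockwise about 1.35 rad until it stopped, let go and handed the job in at about 24 s.

**Tightness:** the turning torque rose from 0.25 to 0.47, 0.71 and finally 0.79 N m, so I take the jam nut as tight. The washer itself could not be seen.

**Overshoot:** I sent the last three small turns together, so the torque went past the 0.4–0.6 N m that is enough. By calculation that is about 6 N on the pin, under the 8 N limit.

**Lower nut:** my last picture puts its turn at about 15–17°. While the load was on, readings were 17–19°, so the margin to 20° is small. Each reading is uncertain by about 2–3°.

**After release:** the last wrist picture shows the spanner on the nut and its handle against or right beside the pin, on its -x side. The gripper was open about 10 cm above the nut, and the force reading was near zero. I did not go near the phone, meter or bit case, and took no final picture of them.

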